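# Assemble the single-cup drip brewer on the coffee scale

## Robot

A 6-joint arm with a two-finger parallel gripper is mounted at the origin on a cart in front of the work surface, level with it; the furniture and walls round the work are solid. World frame = base frame: x ahead of the robot, y to its left, z up, the work surface at z = 0. Lengths are in m, angles in rad, forces in N, time in s.
With the tool pointing down it reaches from about 0.3 to 0.775 m from the base axis. Payload 14.6 kg.
Tool frame: the origin (TCP) lies midway between the tips of the shut fingers; the grasp point (between the pads) lies 19 mm behind it (ctrl.pinch_z is the distance from the TCP to the grasp point, in m); z points along the fingers, y is the direction in which the jaws open and shut (so a half turn about z gives the same grasp; the last joint's range is limited). The gripper opens to 85 mm and grips with 20 to 120 N. Pads are 22 mm wide; open, the fingers measure 114 mm over their backs; the gripper's body (76 mm by 85 mm) begins 54 mm behind the grasp point. The pads swing forward as they close: fully open they stand 13 mm farther back than shut.
Start: joints at [1.16, 0.3, 1.521, -0, 1.321, -0.067], TCP at [0.185, 0.518, 0.231] pointing down, gripper open.
Joint ranges: [-3.03, 3.03], [-0.79, 2.21], [0.23, 2.52], [-1.04, 4.18], [0, 3.07], [-2.55, 2.55]. Speed limits (rad/s): [2.22, 2.22, 2.57, 3.14, 3.14, 3.14].

## Interface

Orientations are given as a unit quaternion [x, y, z, w].
In Python, from bench import ctrl gives the robot as it stands.
- The arm moves only by the shell command python3 -m handwheel 'ROWS' [FORCE]. ROWS is a JSON object of lists of equal length, an entry for each row: "fingers": the closure, from -1 (fully open) to 1 (shut); "slide": the shift along the tool's x, y, z in mm, a list of three; "spin": the turn about the tool's z in rad. In form: {"fingers": [fingers, ...], "slide": [[tx, ty, tz], ...], "spin": [spin, ...]}. A call has 1 to 10 rows; each row shifts and turns the pose as measured when the row begins, along the tool's axes as they then stand; what a row does not reach is not made up. A row lasts 1/12 s, in which the tool goes at most 41.7 mm and 7.16 degrees, less where a joint would pass 70% of its speed; a pose out of reach is approached as far as the arm can. A call with a gripper value outside its range is refused whole. The fingers move at their own pace and stop on an object; FORCE is the grip in N (left out, the last holds). Time passes only in rows, so rows that do not move let the fingers close. It gives the time, the measured TCP pose, the force and the opening at its end, in the units of the state.
- ctrl.get_state(): the state, without advancing time (a new reading comes with each control period).
- ctrl.grab_frame(name): name is "side" or "top" or "wrist"; returns (picture, depth): 480x640x3 uint8, blue, green, red; 480x640 float32, m along the optical axis (not along the pixel's ray), 0 where there is no reading.
- ctrl.camera_info(name): a dict with "mtx" (3x3 intrinsics, pixels), "k1" (the pictures are not rectified: a ray, as slopes to the right and down, at radius r is drawn at 1 + k1 r^2 times it, then the intrinsics apply), "R" (3x3) and "t" (3): a world point X has camera coordinates R X + t; the wrist camera has in their place "T_tool_cam" (4x4, takes a point from camera to tool coordinates, whose origin is the TCP and whose axes are the flange's). Camera axes: x right, y down, z forward; pixel columns grow to the right and rows downward; lengths in m; the calibration is good to about 2 mm. A picture is of the moment at which its call begins: read the wrist's pose just before it. camera_info takes no time and is no camera call.
- ctrl.finish_job(): hands the job in, once; it reports no verdict.
Trained networks look in the newest picture that a camera, given by its name, has taken for a name from the list of things; names that differ only in an ending like _2 or _b are one class to them, and where a whole thing is asked for, a point or a joint stands for the part that bears it (a point fixed in the world has none). Each returns a list of dicts, best first, with "conf" (0 to 1); they miss things now and then, are a little off and sometimes report something else, mostly with a low value. They report only what shows in the picture. A call takes as long as a camera call. They do not tell look-alikes from the thing itself.
- ctrl.spot_in(camera, query): "bbox" ([left, top, width, height] in pixels, round what is visible of it).
- ctrl.cut_out(camera, query): "mask" (480x640 bool, what is visible of it) and "bbox" ([left, top, width, height] in pixels, round what is visible of it).
- ctrl.mark_of(camera, query): "uv" ([column, row] in pixels: a listed point, or the origin of a listed thing).
The state is a dict: "time": time; "joints": joint angles; "joint_vel": joint speeds; "effort": joint torques, N m; "tool_pos": TCP position; "tcp_rot": TCP orientation; "contact_force": force on the tool from outside, world axes, zero at the start; "wrist_torque": the same for the moment, N m; "grip_width": opening from 0.0 (shut) to 1.0 (fully open).
Only numpy, scipy, OpenCV 4.12 (cv2) and the standard library are available. Lean on these libraries where they do the work, as an engineer would, in place of code of your own. Each camera call takes 0.05 s, during which the arm holds its last target. There are 200 camera calls.

## Task

Build up the single-cup coffee brewer on the scale, from the bottom up and one part after the other: stand the white tumbler upright in the middle of the scale's round weighing plate, set the steel brewing chamber on the tumbler so that the ring under it sits inside the tumbler's mouth, lower the press, knob up, down to the bottom of the chamber, and close the chamber with the domed lid. Set each part down gently (the scale must not be struck or pressed hard) and let it go before the next, and leave the mug, the coffee jar, the spice jar and the teaspoon where they are.

Things in the scene. Friction and masses are not known exactly. Their poses are not given: they have to be found in the camera images.
- tumbler: Plain white ceramic tumbler without a handle, round, open on top, standing upright at the start. 80 mm tall; outside 57 mm wide at the foot, 62 mm at the rim; mouth 56 mm wide inside; 0.18 kg. Origin: centre of its underside, z up. Grip it across the outside, near the top.
- brewer: Brewing chamber, bright steel: open cylinder 58 mm wide (53 inside) on a saucer 82 mm wide, under it a locating ring 48 mm wide, 6 mm high, on which it stands. Origin: centre of the ring's underside, z up; chamber floor at 9 mm, rim at 58 mm; 0.15 kg. Seated, the saucer rests on the tumbler's rim: origin 74 mm above the tumbler's, 4 mm play all round. Grip the cylinder near its rim.
- press: Press for inside the chamber: perforated steel disc 48 mm wide, 6 mm thick, thin stem, steel knob 14 mm wide from 45 to 62 mm height. Stands disc down. Origin: centre of the disc's underside, z up; 0.07 kg. Seated on the chamber's floor its origin is 9 mm above the brewer's (2.5 mm play all round), its knob 13 mm above the rim. Grip the top 12 mm of the knob.
- lid: Domed steel lid, standing skirt down. Skirt 69 mm wide (64 inside), 9 mm deep below an inner shoulder that rests on the chamber's rim; hollow dome clears the press's knob; black knob 18 mm wide from 35 to 48 mm height. Origin: centre of the skirt's lower edge, z up; 0.09 kg. Seated, its origin is 49 mm above the brewer's (3 mm play all round). Grip the black knob.
- scale: Flat black coffee scale, 140 x 110 mm, with a round steel weighing plate 96 mm wide, its top 20 mm above the worktop, and a small dark display at one end. It does not move and the plate does not give. Origin: on the worktop, straight below the plate's centre; x points from the display to the plate, z up; the scale reaches 84 mm from the origin on the display's side, 56 mm on the other.
- mug: White mug with a handle and a small printed pattern, 92 mm wide and 95 mm tall, 127 mm with the handle; a bystander, too wide for the brewer. Origin: centre of its underside.
- coffee_jar: Clear jar with a grey lid, about 70 mm wide, 102 mm tall; a bystander. Origin: centre of its underside.
- spice_jar: Small spice jar with a yellow lid, 42 mm wide, 96 mm tall; a bystander. Origin: centre of its underside.
- teaspoon: Steel teaspoon lying flat, 132 x 26 x 9 mm, along its x axis; a bystander. Origin: its middle, on the underside.
There are look-alikes about, which are no part of the job. Leave any turquoise look-alike of the tumbler alone.

How it is judged:
By the outcome, as a careful person would: the job done as asked, in the order asked, and still so for the second after the job is handed in, with the robot touching nothing.
It also fails if it takes over 128 s, if anything falls off the work surface, if the arm or the gripper's body presses on something with over 40 N, if the wrist force passes 120 N, or if a joint passes its speed limit or range.

## Working session

There is one attempt and no reset: what is moved stays moved. The work goes in short steps, Python scripts to look and compute and a shell command to move; the robot and the scene stay as the last step left them, time stands still between calls to the robot, and variables do not carry over. Pictures are saved under pics/ and viewed, about 12 in all and at most 16, crops included, and the job is handed in when it is done.

```bash
ls; mkdir -p pics; cat > h.py <<'E'
import numpy as np, cv2, json
from bench import ctrl
from scipy.spatial.transform import Rotation as Ro
def cam(name, st=None):
    i=ctrl.camera_info(name); K=np.array(i['mtx']); k1=i['k1']
    if 'R' in i:
        R=np.array(i['R']); t=np.array(i['t']); Rwc=R.T; c=-R.T@t
    else:
        st=st or ctrl.get_state(); T=np.array(i['T_tool_cam']); Rt=Ro.from_quat(st['tcp_rot']).as_matrix()
        Rwc=Rt@T[:3,:3]; c=Rt@T[:3,3]+np.array(st['tool_pos'])
    return K,k1,Rwc,c
def rays(name,uv,st=None):
    K,k1,Rwc,c=cam(name,st); D=np.array([k1,0,0,0.])
    p=cv2.undistortPoints(np.array(uv,float).reshape(-1,1,2),K,D).reshape(-1,2)
    return np.c_[p,np.ones(len(p))], Rwc, c
def onz(name,uv,z,st=None):
    r,R,c=rays(name,uv,st); d=r@R.T; s=(z-c[2])/d[:,2]; return c+d*s[:,None]
def cloud(name,depth,mask,st=None):
    v,u=np.nonzero(mask&(depth>0)); r,R,c=rays(name,np.c_[u,v],st)
    return (r*depth[v,u][:,None])@R.T+c
E
python3 - <<'E'
from h import *
s=ctrl.get_state(); print(s)
ims=[]
for n in ['top','side']:
    im,d=ctrl.grab_frame(n); cv2.imwrite(f'pics/{n}0.png',im); np.save(f'{n}0.npy',d)
    i=ctrl.camera_info(n); print(n,cam(n)[3].round(3),cam(n)[2].round(2).tolist())
    for q in ['tumbler','brewer','press','lid','scale','mug','coffee_jar','spice_jar','teaspoon']:
        for r in ctrl.cut_out(n,q)[:3]:
            P=cloud(n,d,r['mask'].astype(bool)) ; 
            if len(P): print(n,q,round(r['conf'],2),r['bbox'],'med',np.median(P,0).round(3),'p2',np.percentile(P,2,0).round(3),'p98',np.percentile(P,98,0).round(3))
E
```

```text
pics
{'time': 0.0, 'joints': array([ 1.16038790e+00,  3.00470154e-01,  1.52162093e+00,  1.07830882e-05,
        1.32068494e+00, -6.65940386e-02]), 'joint_vel': array([ 0.00025844,  0.00027567, -0.00114125,  0.00199181, -0.00176615,
        0.00044731]), 'effort': array([-3.17755046e-03, -5.43503380e+01, -3.61795664e+01, -1.24355629e-04,
        3.98473014e-03, -3.21410209e-05]), 'tool_pos': array([0.1852936 , 0.51758733, 0.23070497]), 'tcp_rot': array([ 1.71063029e-01,  9.85259910e-01, -5.73706270e-04, -1.44859643e-04]), 'contact_force': array([0.47537038, 0.00871604, 0.33101828]), 'wrist_torque': array([0.00016819, 0.02579454, 0.0472257 ]), 'grip_width': 1.0005398597813242}
top [ 0.416 -0.049  1.064] [[0.02, -0.99, 0.15], [-1.0, -0.02, -0.01], [0.01, -0.15, -0.99]]
top tumbler 0.65 [292.3, 328.6, 32.4, 32.0] med [ 0.353 -0.046  0.007] p2 [ 0.328 -0.073  0.002] p98 [ 0.384 -0.019  0.08 ]
top tumbler 0.58 [289.2, 274.3, 27.5, 32.4] med [ 0.468 -0.036  0.007] p2 [ 0.438 -0.063 -0.   ] p98 [ 0.492 -0.01   0.08 ]
top brewer 0.67 [139.4, 276.8, 44.4, 36.7] med [0.45  0.266 0.009] p2 [0.41
[... 2090 characters left out ...]
 36.5, 32.4] med [0.613 0.142 0.021] p2 [ 0.581  0.108 -0.001] p98 [0.645 0.161 0.047]
side scale 0.34 [218.2, 216.4, 37.0, 53.1] med [ 0.716 -0.012  0.067] p2 [ 0.686 -0.06  -0.   ] p98 [ 0.751 -0.001  0.103]
side mug 0.74 [254.7, 147.0, 39.6, 44.2] med [ 0.652 -0.352  0.066] p2 [ 0.593 -0.424  0.007] p98 [ 0.695 -0.333  0.095]
side coffee_jar 0.7 [219.2, 219.2, 32.9, 47.8] med [ 0.714 -0.012  0.069] p2 [ 0.685 -0.058  0.004] p98 [ 0.748 -0.001  0.103]
side spice_jar 0.82 [335.7, 261.2, 22.7, 48.7] med [0.482 0.13  0.061] p2 [0.458 0.101 0.003] p98 [0.503 0.14  0.097]
side teaspoon 0.58 [328.4, 217.5, 43.8, 8.7] med [ 0.439 -0.186  0.004] p2 [ 0.386 -0.197 -0.001] p98 [ 0.505 -0.172  0.01 ]
```

```bash
python3 - <<'E'
import cv2
im=cv2.imread('pics/top0.png')[130:380,110:510]; cv2.imwrite('pics/top0c.png',cv2.resize(im,None,fx=2,fy=2,interpolation=cv2.INTER_CUBIC))
E
cat >> h.py <<'E'
def circ(P):
    x,y=P[:,0],P[:,1]
    for _ in range(3):
        a=np.linalg.lstsq(np.c_[2*x,2*y,np.ones_like(x)],x*x+y*y,rcond=None)[0]
        r=np.sqrt(a[2]+a[0]**2+a[1]**2); e=abs(np.hypot(x-a[0],y-a[1])-r)
        k=e<np.percentile(e,90); x,y=x[k],y[k]
    return np.array([a[0],a[1],r]).round(4)
E
python3 - <<'E'
from h import *
import h
for n in ['top','side']:
    d=np.load(n+'0.npy'); P=cloud(n,d,np.ones(d.shape,bool))
    def sel(c,r,z0,z1):
        q=P[(np.hypot(P[:,0]-c[0],P[:,1]-c[1])<r)&(P[:,2]>z0)&(P[:,2]<z1)]; return q
    def mm(q): return ((q.min(0)+q.max(0))/2).round(4)[:2], len(q), (q.max(0)-q.min(0)).round(3)
    print(n)
    for k,c,r,z0,z1 in [('tumA',(.358,-.046),.045,.072,.09),('tumB',(.466,-.036),.045,.072,.09),('brewer rim',(.45,.264),.045,.05,.07),('pressknob',(.473,-.322),.03,.045,.07),('lidknob',(.612,.124),.04,.042,.06),('lid',(.612,.124),.05,.005,.06),('spice',(.48,.113),.03,.08,.11)]:
        q=sel(c,r,z0,z1)
        if len(q)>3: print(k,mm(q),q.mean(0).round(4),circ(q))
    # scale top rect
    q=sel((.612,-.165),.1,.012,.03).astype(np.float32)
    print('scale',cv2.minAreaRect(q[:,:2].copy()))
    q=sel((.612,-.165),.1,.0175,.03); print('plate',mm(q),q.mean(0))
E
```

```text
top
tumA (array([ 0.3562, -0.046 ]), 160, array([0.061, 0.059, 0.011])) [ 0.3549 -0.0458  0.0774] [ 0.3567 -0.046   0.0289]
tumB (array([ 0.4627, -0.0356]), 144, array([0.06 , 0.059, 0.009])) [ 0.4634 -0.0337  0.0775] [ 0.4628 -0.0365  0.0291]
brewer rim (array([0.4489, 0.2658]), 163, array([0.059, 0.058, 0.01 ])) [0.4496 0.2683 0.0547] [0.4493 0.2653 0.0278]
pressknob (array([ 0.4733, -0.3232]), 42, array([0.013, 0.012, 0.017])) [ 0.4729 -0.3227  0.0577] [ 0.4732 -0.3235  0.0055]
lidknob (array([0.6122, 0.1254]), 54, array([0.018, 0.017, 0.009])) [0.6118 0.1249 0.046 ] [0.6118 0.1248 0.0065]
lid (array([0.612 , 0.1256]), 791, array([0.068, 0.068, 0.046])) [0.6095 0.1231 0.0229] [0.6118 0.125  0.0264]
spice (array([0.4788, 0.113 ]), 374, array([0.041, 0.041, 0.019])) [0.4786 0.1125 0.0941] [0.4787 0.1127 0.0164]
scale ((0.6116756200790405, -0.16671104729175568), (0.11015649139881134, 0.13938304781913757), 78.67622375488281)
plate (array([ 0.6089, -0.1737]), 1018, array([0.129, 0.102, 0.007])) [ 0.62550239 -0.16916736  0.01935121]
side
tumA (array([ 0.3587, -0.046 ]), 193, array([0.06
[... 289 characters left out ...]
4506 0.2677 0.0279]
pressknob (array([ 0.475 , -0.3199]), 32, array([0.011, 0.017, 0.02 ])) [ 0.4752 -0.3193  0.056 ] [ 0.4747 -0.3212  0.0056]
lidknob (array([0.6128, 0.1298]), 50, array([0.016, 0.016, 0.009])) [0.6128 0.1299 0.0462] [0.6129 0.129  0.0067]
lid (array([0.6138, 0.1337]), 728, array([0.066, 0.06 , 0.046])) [0.6128 0.1396 0.023 ] [0.613  0.1323 0.0243]
spice (array([0.4804, 0.1173]), 334, array([0.042, 0.043, 0.019])) [0.4808 0.1216 0.0932] [0.4803 0.1179 0.0176]
scale ((0.6133217215538025, -0.16514849662780762), (0.11392207443714142, 0.139404758810997), 79.58393859863281)
plate (array([ 0.6162, -0.1626]), 640, array([0.14 , 0.108, 0.006])) [ 0.62617113 -0.16581028  0.01982162]
```

View pics/top0c.png

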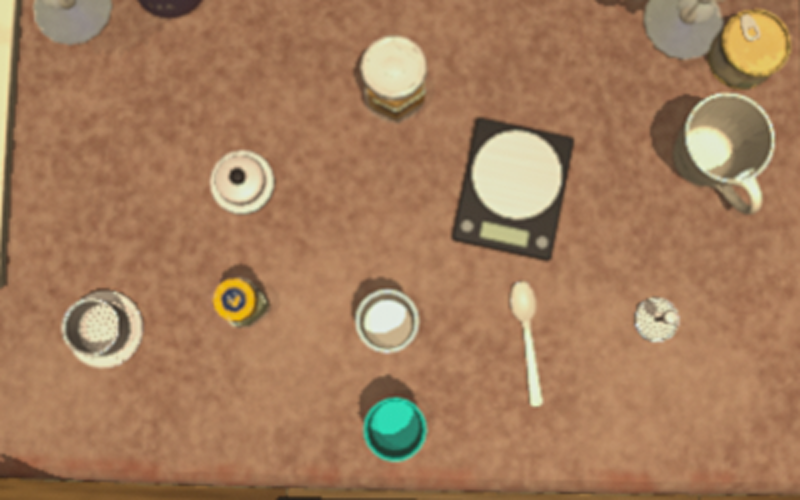

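The white tumbler is the one at crop pixel (387,321). The turquoise one at (395,428) is the look-alike. The scale's plate is at (517,173), with its display toward the robot. Next I move above the white tumbler.

```bash
cat >> h.py <<'E'
def go(x,y,z):
    s=ctrl.get_state(); R=Ro.from_quat(s['tcp_rot']).as_matrix(); d=np.array([x,y,z])-s['tool_pos']
    print('slide total',(R.T@d*1000).round(1),'at',s['tool_pos'].round(4),'t',round(s['time'],2),'F',s['contact_force'].round(1),'w',round(s['grip_width'],3),'j',s['joints'].round(2),'yaw',R[:,1].round(3),'tilt',R[:,2].round(4))
E
python3 -m handwheel '{"fingers":[-1,-1,-1,-1,-1,-1,-1,-1,-1,-1],"slide":[[-28,-27,0],[-28,-27,0],[-28,-27,0],[-28,-27,0],[-28,-27,0],[-28,-27,0],[-28,-27,0],[-28,-27,0],[-28,-27,0],[-28,-27,0]],"spin":[0,0,0,0,0,0,0,0,0,0]}' 40
python3 -c "from h import *; go(.4635,-.035,.2)"
```

```text
time: 1.83
tool_pos: [0.3607, 0.1592, 0.2306]
tcp_rot: [0.166, 0.986, 0.001, 0.001]
contact_force: [0.5, -0.4, 0.4]
grip_width: 0.997
slide total [-160.5 -150.    30.6] at [0.3607 0.1592 0.2306] t 1.83 F [ 0.5 -0.4  0.4] w 0.997 j [ 0.32 -0.06  1.92  0.    1.27 -0.92] yaw [0.327 0.945 0.002] tilt [ 0.0022  0.0012 -1.    ]
```

```bash
python3 -m handwheel '{"fingers":[-1,-1,-1,-1,-1,-1,-1,-1],"slide":[[-26,-24,4],[-26,-24,4],[-26,-24,4],[-26,-24,4],[-26,-24,5],[-20,-20,5],[-10,-10,5],[0,0,0]],"spin":[0,0,0,0,0,0,0,0]}' 40
python3 - <<'E'
from h import *
go(.4635,-.035,.2)
s=ctrl.get_state(); im,d=ctrl.grab_frame('wrist'); cv2.imwrite('pics/w1.png',im)
P=cloud('wrist',d,d>0,s)
q=P[(np.hypot(P[:,0]-.4635,P[:,1]+.035)<.05)&(P[:,2]>.07)&(P[:,2]<.09)]
print(len(q),circ(q),q.min(0),q.max(0)); print('cam',cam('wrist',s)[3])
E
```

```text
time: 2.5
tool_pos: [0.468, -0.0524, 0.2003]
tcp_rot: [0.169, 0.986, 0.001, 0.004]
contact_force: [-0.1, -0.2, 0.1]
grip_width: 1.001
slide total [10.1 14.9  0.3] at [ 0.468  -0.0524  0.2003] t 2.5 F [-0.1 -0.2  0.1] w 1.001 j [-0.19  0.15  1.78  0.    1.2  -1.42] yaw [0.333 0.943 0.004] tilt [ 0.0084  0.0011 -1.    ]
1808 [ 0.4599 -0.0349  0.0289] [ 0.43006357 -0.06578673  0.07000414] [ 0.49163043 -0.00417949  0.08225579]
cam [ 0.38678576 -0.02450538  0.34265297]
```

View pics/w1.png

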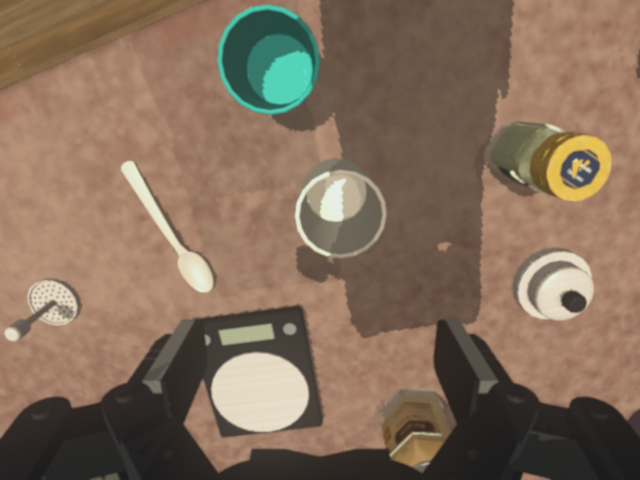

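The white tumbler's rim is centred at about (340,213) in the wrist view and its position agrees across the cameras. I'll align over it and then go down.

```bash
python3 -m handwheel '{"fingers":[-1,-1,-1,-1],"slide":[[6,7,0],[6,7,0],[0,0,0],[0,0,0]],"spin":[0,0,0,0]}' 40
python3 -c "from h import *; go(.462,-.035,.04)"
```

```text
time: 2.88
tool_pos: [0.4593, -0.0295, 0.2017]
tcp_rot: [0.168, 0.986, 0.002, 0.004]
contact_force: [0.2, -0.7, 0.3]
grip_width: 0.999
slide total [ -3.   -5.  161.7] at [ 0.4593 -0.0295  0.2017] t 2.88 F [ 0.2 -0.7  0.3] w 0.999 j [-0.15  0.12  1.81  0.    1.2  -1.38] yaw [0.331 0.944 0.005] tilt [ 0.0094  0.0017 -1.    ]
```

```bash
python3 -m handwheel '{"fingers":[-1,-1,-1,-1,-1,-1,-1,-1,-1,-1],"slide":[[-1,-2,15],[-1,-1,20],[-1,-1,20],[0,-1,20],[0,0,20],[0,0,20],[0,0,15],[0,0,10],[0,0,5],[0,0,0]],"spin":[0,0,0,0,0,0,0,0,0,0]}' 40
python3 -c "from h import *; go(.462,-.035,.04)"
```

```text
time: 3.72
tool_pos: [0.4632, -0.0278, 0.0554]
tcp_rot: [0.161, 0.987, 0.002, 0.01]
contact_force: [0.7, -1.1, 0.6]
grip_width: 0.999
slide total [-0.9 -7.3 15.4] at [ 0.4632 -0.0278  0.0554] t 3.72 F [ 0.7 -1.1  0.6] w 0.999 j [-0.14  0.34  1.93  0.    0.85 -1.39] yaw [0.319 0.948 0.007] tilt [ 2.000e-02  5.000e-04 -9.998e-01]
```

```bash
python3 -m handwheel '{"fingers":[-1,-1],"slide":[[0,0,0],[0,0,0]],"spin":[0,0]}' 40
python3 -c "from h import *; go(.462,-.035,.04)"
python3 -m handwheel '{"fingers":[-1,-1],"slide":[[-1,-7,0],[0,0,0]],"spin":[0,0]}' 40
python3 -c "from h import *; go(.462,-.035,.04)"
```

```text
time: 3.88
tool_pos: [0.4635, -0.0272, 0.0565]
tcp_rot: [0.161, 0.987, 0.002, 0.01]
contact_force: [0.2, 0.0, 0.4]
grip_width: 1.001
slide total [-0.7 -8.  16.4] at [ 0.4635 -0.0272  0.0565] t 3.88 F [0.2 0.  0.4] w 1.001 j [-0.14  0.34  1.93  0.    0.85 -1.39] yaw [0.318 0.948 0.007] tilt [ 2.110e-02  4.000e-04 -9.998e-01]
time: 4.05
tool_pos: [0.4628, -0.0345, 0.0578]
tcp_rot: [0.16, 0.987, 0.002, 0.012]
contact_force: [-0.6, -0.3, 0.4]
grip_width: 0.997
slide total [ 1.  -0.9 17.8] at [ 0.4628 -0.0345  0.0578] t 4.05 F [-0.6 -0.3  0.4] w 0.997 j [-0.16  0.34  1.93  0.    0.85 -1.41] yaw [0.317 0.949 0.007] tilt [ 0.0234  0.     -0.9997]
```

```bash
python3 -m handwheel '{"fingers":[-1,0.3],"slide":[[0,-1,18],[0,0,0]],"spin":[0,0]}' 40
python3 -c "from h import *; go(.462,-.035,.04)"
python3 -m handwheel '{"fingers":[0.4,0.4,0.4,0.4],"slide":[[0,0,0],[0,0,0],[0,0,0],[0,0,0]],"spin":[0,0,0,0]}' 40
python3 -c "from h import *; go(.462,-.035,.04)"
```

```text
time: 4.22
tool_pos: [0.4638, -0.0362, 0.041]
tcp_rot: [0.161, 0.987, 0.002, 0.013]
contact_force: [-0.7, 0.4, -1.3]
grip_width: 0.882
slide total [2.1 0.5 1. ] at [ 0.4638 -0.0362  0.041 ] t 4.22 F [-0.7  0.4 -1.3] w 0.882 j [-0.16  0.37  1.94  0.01  0.81 -1.41] yaw [0.317 0.948 0.008] tilt [ 2.670e-02 -5.000e-04 -9.996e-01]
time: 4.55
tool_pos: [0.4647, -0.0366, 0.0435]
tcp_rot: [0.161, 0.987, 0.002, 0.014]
contact_force: [0.1, 0.9, -0.9]
grip_width: 0.721
slide total [3.2 0.7 3.4] at [ 0.4647 -0.0366  0.0435] t 4.55 F [ 0.1  0.9 -0.9] w 0.721 j [-0.16  0.37  1.94  0.01  0.81 -1.41] yaw [0.318 0.948 0.008] tilt [ 2.880e-02 -8.000e-04 -9.996e-01]
```

```bash
python3 -m handwheel '{"fingers":[0.4,0.4,0.4,0.4],"slide":[[0,0,-15],[0,0,-30],[0,0,-30],[0,0,-25]],"spin":[0,0,0,0]}' 40
python3 -c "from h import *; go(.6255,-.169,.15)"
python3 -m handwheel '{"fingers":[0.4,0.4,0.4,0.4],"slide":[[-20,-10,0],[-20,-10,0],[-20,-10,0],[-20,-10,0]],"spin":[0,0,0,0]}' 40
python3 -c "from h import *; go(.6255,-.169,.15)"
```

```text
time: 4.88
tool_pos: [0.4587, -0.036, 0.143]
tcp_rot: [0.161, 0.987, 0.002, 0.009]
contact_force: [0.6, 0.0, -1.9]
grip_width: 0.722
slide total [-200.5  -73.    -4.1] at [ 0.4587 -0.036   0.143 ] t 4.88 F [ 0.6  0.  -1.9] w 0.722 j [-0.16  0.19  1.88  0.    1.05 -1.41] yaw [0.318 0.948 0.007] tilt [ 1.790e-02  9.000e-04 -9.998e-01]
time: 5.22
tool_pos: [0.5241, -0.0994, 0.1532]
tcp_rot: [0.159, 0.987, 0.002, 0.014]
contact_force: [0.1, 0.3, -1.6]
grip_width: 0.718
slide total [-118.   -34.2    6.1] at [ 0.5241 -0.0994  0.1532] t 5.22 F [ 0.1  0.3 -1.6] w 0.718 j [-0.26  0.33  1.68  0.01  1.11 -1.51] yaw [0.314 0.949 0.008] tilt [ 2.820e-02 -8.000e-04 -9.996e-01]
```

```bash
python3 -m handwheel '{"fingers":[0.4,0.4,0.4,0.4],"slide":[[-35,-10,0],[-35,-10,0],[-30,-9,0],[0,0,0]],"spin":[0,0,0,0]}' 40
python3 -c "from h import *; go(.6255,-.169,.15)"
python3 -m handwheel '{"fingers":[0.4,0.4],"slide":[[0,0,0],[0,0,0]],"spin":[0,0]}' 40
python3 -c "from h import *; go(.6255,-.169,.15)"
```

```text
time: 5.55
tool_pos: [0.6141, -0.1635, 0.1566]
tcp_rot: [0.16, 0.987, 0.002, 0.014]
contact_force: [-2.7, 0.7, -1.5]
grip_width: 0.721
slide total [-12.4  -1.7   6.9] at [ 0.6141 -0.1635  0.1566] t 5.55 F [-2.7  0.7 -1.5] w 0.721 j [-0.32  0.54  1.36  0.01  1.21 -1.57] yaw [0.315 0.949 0.008] tilt [ 0.0287 -0.0013 -0.9996]
time: 5.72
tool_pos: [0.614, -0.1641, 0.1556]
tcp_rot: [0.16, 0.987, 0.002, 0.013]
contact_force: [-1.0, -0.0, -2.2]
grip_width: 0.72
slide total [-12.3  -1.1   5.9] at [ 0.614  -0.1641  0.1556] t 5.72 F [-1.  -0.  -2.2] w 0.72 j [-0.32  0.54  1.36  0.01  1.21 -1.57] yaw [0.316 0.949 0.008] tilt [ 2.690e-02 -7.000e-04 -9.996e-01]
```

```bash
python3 -m handwheel '{"fingers":[0.4,0.4,0.4,0.4,0.4,0.4,0.4,0.4,0.4,0.4],"slide":[[-10,-1,0],[0,0,0],[0,0,0],[0,0,0],[0,0,-1],[0,0,-1],[0,0,-1],[0,0,-1],[0,0,-1],[0,0,-1]],"spin":[0,0,0,0,0,0,0,0,0,0]}' 40
python3 -c "from h import *; go(.6255,-.169,.15)"
python3 - <<'E'
from h import *
s=ctrl.get_state(); im,d=ctrl.grab_frame('wrist'); cv2.imwrite('pics/w2.png',im)
P=cloud('wrist',d,d>0,s)
go(.6255,-.169,.15)
x=np.array(s['tool_pos']); 
q=P[(np.hypot(P[:,0]-x[0],P[:,1]-x[1])<.06)&(P[:,2]>x[2]+.01)]
q=q[(q[:,2]>x[2]+.03)&(q[:,2]<x[2]+.055)] if len(q) else q
print(len(q), np.percentile(q,[1,50,99],axis=0) if len(q) else '')
imt,dt=ctrl.grab_frame('top'); cv2.imwrite('pics/t2.png',imt)
# plate by brightness in both
for n,I in [('wrist',im),('top',imt)]:
    K,k1,R,c=cam(n,s)
E
```

```text
time: 6.55
tool_pos: [0.6196, -0.1648, 0.1639]
tcp_rot: [0.159, 0.987, 0.002, 0.013]
contact_force: [-0.6, -0.2, -1.7]
grip_width: 0.724
slide total [-6.6 -2.3 14. ] at [ 0.6196 -0.1648  0.1639] t 6.55 F [-0.6 -0.2 -1.7] w 0.724 j [-0.32  0.55  1.33  0.01  1.24 -1.57] yaw [0.314 0.949 0.008] tilt [ 2.560e-02 -1.000e-04 -9.997e-01]
slide total [-6.5 -2.3 14.3] at [ 0.6197 -0.1648  0.1641] t 6.6 F [-0.  -1.  -1.1] w 0.717 j [-0.32  0.55  1.33  0.01  1.24 -1.57] yaw [0.314 0.949 0.008] tilt [ 2.590e-02 -2.000e-04 -9.997e-01]
16624 [[ 0.58580434 -0.21145772  0.19408743]
 [ 0.6162421  -0.1642253   0.20207507]
 [ 0.6449215  -0.11236888  0.21854448]]
```

View pics/w2.png

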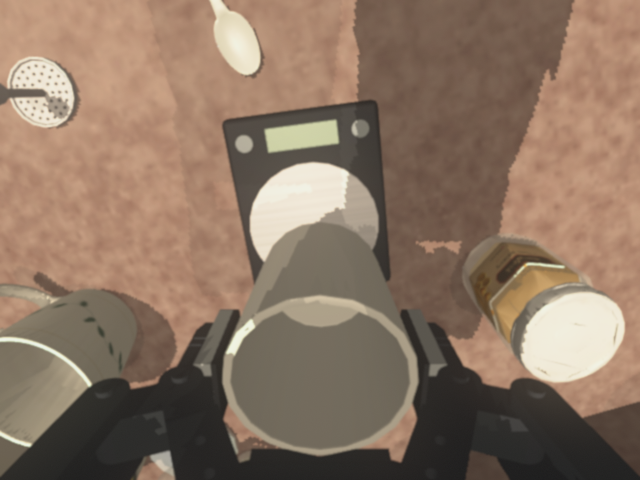

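```bash
python3 - <<'E'
from h import *
s=ctrl.get_state(); z=s['tool_pos'][2]+.0365
p=onz('wrist',[[226,372],[417,372],[320,297],[320,453]],z,s); print('rim',p[:,:2].round(4).tolist(), 'centre',(p[0]+p[1])[:2]/2,(p[2]+p[3])[:2]/2)
p=onz('wrist',[[249,218],[379,218],[313,162],[355,178],[270,178]],.02,s); print('plate',circ(p),p.round(4)[:,:2].tolist())
im=cv2.imread('pics/top0.png'); g=im.min(2); m=np.zeros(g.shape,np.uint8); m[185:245,335:405]=(g[185:245,335:405]>150)
n,l,st,c=cv2.connectedComponentsWithStats(m); k=1+np.argmax(st[1:,4]); print(st[k],onz('top',[c[k]],.02),onz('top',[[st[k][0],c[k][1]],[st[k][0]+st[k][2],c[k][1]]],.02))
E
```

```text
rim [[0.6049, -0.1915], [0.6242, -0.1344], [0.589, -0.1551], [0.647, -0.1743]] centre [ 0.61453718 -0.16297115] [ 0.6179926  -0.16469501]
plate [ 0.6249 -0.1699  0.0485] [[0.6027, -0.213], [0.6331, -0.1221], [0.5787, -0.1552], [0.5989, -0.1304], [0.5798, -0.1878]]
[ 346  196   44   43 1477] [[ 0.6242761  -0.17019409  0.02      ]] [[ 0.62311386 -0.12296874  0.02      ]
 [ 0.62546361 -0.2176828   0.02      ]]
```

Plate centre is about (0.625, −0.170). The tumbler sits about 3 mm nearer the base than the TCP. I'll move over and go down.

```bash
python3 -m handwheel '{"fingers":[0.4,0.4,0.4,0.4,0.4,0.4],"slide":[[-9,-2,0],[0,0,20],[0,0,25],[0,0,20],[0,0,10],[0,0,0]],"spin":[0,0,0,0,0,0]}' 40
python3 -c "from h import *; go(.628,-.170,.0635)"
```

```text
time: 7.15
tool_pos: [0.6309, -0.1702, 0.088]
tcp_rot: [0.159, 0.987, 0.002, 0.015]
contact_force: [-0.2, 0.2, -2.3]
grip_width: 0.722
slide total [ 3.5 -0.9 24.4] at [ 0.6309 -0.1702  0.088 ] t 7.15 F [-0.2  0.2 -2.3] w 0.722 j [-0.32  0.65  1.36  0.01  1.11 -1.58] yaw [0.314 0.949 0.008] tilt [ 0.0293 -0.0013 -0.9996]
```

```bash
python3 -m handwheel '{"fingers":[0.4,0.4,0.4,0.4],"slide":[[4,-1,9],[0,0,8],[0,0,2],[0,0,0]],"spin":[0,0,0,0]}' 40
python3 -c "from h import *; go(.628,-.170,.0635)"
```

```text
time: 7.48
tool_pos: [0.6277, -0.1702, 0.0694]
tcp_rot: [0.159, 0.987, 0.001, 0.016]
contact_force: [0.0, -1.0, -1.4]
grip_width: 0.719
slide total [-0.1  0.2  5.9] at [ 0.6277 -0.1702  0.0694] t 7.48 F [ 0.  -1.  -1.4] w 0.719 j [-0.32  0.67  1.38  0.01  1.07 -1.58] yaw [0.314 0.949 0.008] tilt [ 0.0315 -0.002  -0.9995]
```

```bash
python3 -m handwheel '{"fingers":[0.4,0.4],"slide":[[0,0,3],[0,0,2]],"spin":[0,0]}' 40
python3 -m handwheel '{"fingers":[0.4],"slide":[[0,0,1]],"spin":[0]}' 40
python3 -m handwheel '{"fingers":[0.4],"slide":[[0,0,1]],"spin":[0]}' 40
python3 -c "from h import *; go(.628,-.170,.0635)"
```

```text
time: 7.65
tool_pos: [0.6285, -0.1705, 0.0655]
tcp_rot: [0.159, 0.987, 0.001, 0.017]
contact_force: [0.1, 0.4, -1.1]
grip_width: 0.718
time: 7.73
tool_pos: [0.6287, -0.1705, 0.0647]
tcp_rot: [0.159, 0.987, 0.001, 0.017]
contact_force: [0.6, -0.5, -1.0]
grip_width: 0.72
time: 7.82
tool_pos: [0.6289, -0.1706, 0.064]
tcp_rot: [0.159, 0.987, 0.001, 0.017]
contact_force: [-0.0, -0.3, -1.1]
grip_width: 0.719
slide total [1.  0.2 0.4] at [ 0.6289 -0.1706  0.064 ] t 7.82 F [-0.  -0.3 -1.1] w 0.719 j [-0.32  0.67  1.38  0.01  1.05 -1.58] yaw [0.314 0.949 0.008] tilt [ 0.0346 -0.0031 -0.9994]
```

```bash
for i in 1 2; do :; done; python3 -m handwheel '{"fingers":[0.4],"slide":[[0,0,1]],"spin":[0]}' 40 | sed -n 2,4p
python3 -m handwheel '{"fingers":[0.4],"slide":[[0,0,1]],"spin":[0]}' 40| sed -n 2,4p
python3 -m handwheel '{"fingers":[0.4],"slide":[[0,0,1]],"spin":[0]}' 40
python3 -c "from h import *; go(.628,-.170,.0635)"
```

```text
tool_pos: [0.6291, -0.1706, 0.0631]
tcp_rot: [0.159, 0.987, 0.001, 0.018]
contact_force: [0.5, -0.2, -1.6]
tool_pos: [0.6292, -0.1706, 0.0622]
tcp_rot: [0.159, 0.987, 0.001, 0.018]
contact_force: [-0.6, 1.3, 1.6]
time: 8.07
tool_pos: [0.6298, -0.1707, 0.062]
tcp_rot: [0.159, 0.987, 0.001, 0.019]
contact_force: [-1.0, 0.7, 10.1]
grip_width: 0.718
slide total [ 1.9  0.1 -1.6] at [ 0.6298 -0.1707  0.062 ] t 8.07 F [-1.   0.7 10.1] w 0.718 j [-0.32  0.68  1.38  0.01  1.05 -1.58] yaw [0.314 0.949 0.008] tilt [ 0.0369 -0.0038 -0.9993]
```

```bash
python3 -m handwheel '{"fingers":[-1,-1,-1,-1,-1,-1,-1,-1],"slide":[[0,0,0],[0,0,0],[0,0,-5],[0,0,-25],[0,0,-35],[0,0,-40],[0,0,-20],[0,0,0]],"spin":[0,0,0,0,0,0,0,0]}' 40
python3 - <<'E'
from h import *
go(.45,.266,.2)
s=ctrl.get_state(); im,d=ctrl.grab_frame('wrist'); cv2.imwrite('pics/w3.png',im)
P=cloud('wrist',d,d>0,s); q=P[(np.hypot(P[:,0]-.625,P[:,1]+.17)<.045)&(P[:,2]>.093)&(P[:,2]<.108)]
print(len(q),circ(q),(q.min(0)+q.max(0))/2,q[:,2].max())
im2,d2=ctrl.grab_frame('top'); P=cloud('top',d2,d2>0); q=P[(np.hypot(P[:,0]-.625,P[:,1]+.17)<.045)&(P[:,2]>.093)&(P[:,2]<.108)]
print(len(q),circ(q),(q.min(0)+q.max(0))/2)
E
```

```text
time: 8.73
tool_pos: [0.6241, -0.17, 0.1924]
tcp_rot: [0.159, 0.987, 0.001, 0.017]
contact_force: [0.1, 1.6, 0.3]
grip_width: 0.997
slide total [301.9 359.3 -14.7] at [ 0.6241 -0.17    0.1924] t 8.73 F [0.1 1.6 0.3] w 0.997 j [-0.33  0.53  1.29  0.01  1.29 -1.58] yaw [0.314 0.949 0.008] tilt [ 0.0338 -0.0029 -0.9994]
2045 [ 0.6258 -0.169   0.029 ] [ 0.62696125 -0.16921446  0.09774783] 0.10248579090819543Traceback (most recent call last):
  File "<stdin>", line 7, in <module>
  File "h.py", line 26, in circ
    k=e<np.percentile(e,90); x,y=x[k],y[k]
        ~~~~~~~~~~~~~^^^^^^
    return _quantile_unchecked(
        a, q, axis, out, overwrite_input, method, keepdims, weights)
    return _ureduce(a,
                    func=_quantile_ureduce_func,
    ...<5 lines>...
                    overwrite_input=overwrite_input,
                    method=method)
    r = func(a, **kwargs)
    result = _quantile(arr,
                       quantiles=q,
    ...<2 lines>...
                       out=out,
                       weights=wgt)
    slices_having_nans = np.isnan(arr[-1, ...])
                                  ~~~^^^^^^^^^
IndexError: index -1 is out of bounds for axis 0 with size 0
```

View pics/w3.png

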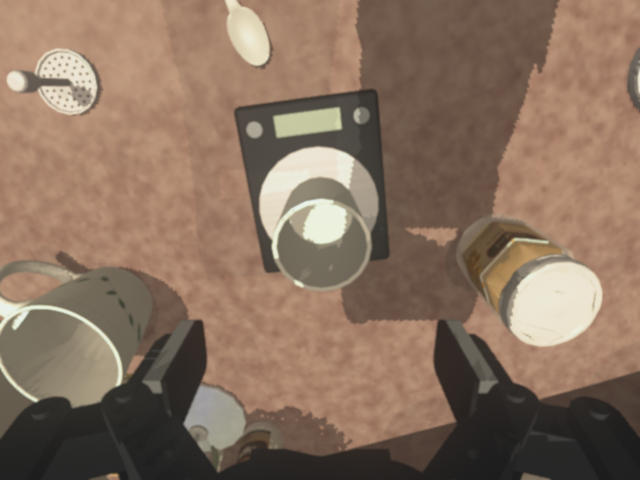

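The tumbler stands upright on the plate with its rim at (322,245), off centre by about 1 mm. Next is the brewer.

```bash
python3 -m handwheel '{"fingers":[-1,-1,-1,-1,-1,-1,-1,-1,-1,-1],"slide":[[20,24,-1],[26,31,-1],[26,31,-1],[26,31,-1],[26,31,-1],[26,31,-1],[26,31,-1],[26,31,-1],[26,31,-1],[26,31,-1]],"spin":[0,0,0,0,0,0,0,0,0,0]}' 40
python3 -c "from h import *; go(.45,.266,.2)"
```

```text
time: 9.67
tool_pos: [0.4674, 0.2015, 0.1768]
tcp_rot: [0.165, 0.986, -0.001, 0.002]
contact_force: [1.1, 0.4, -0.2]
grip_width: 1.003
slide total [ 37.3  55.3 -23.4] at [0.4674 0.2015 0.1768] t 9.67 F [ 1.1  0.4 -0.2] w 1.003 j [ 0.34  0.26  1.7  -0.    1.17 -0.9 ] yaw [ 0.325  0.946 -0.002] tilt [ 0.0036 -0.003  -1.    ]
```

```bash
python3 -m handwheel '{"fingers":[-1,-1,-1],"slide":[[18,26,-10],[14,22,-8],[0,0,0]],"spin":[0,0,0]}' 40
python3 - <<'E'
from h import *
s=ctrl.get_state(); im,d=ctrl.grab_frame('wrist'); cv2.imwrite('pics/w4.png',im)
P=cloud('wrist',d,d>0,s); q=P[(np.hypot(P[:,0]-.45,P[:,1]-.266)<.045)&(P[:,2]>.05)&(P[:,2]<.07)]
print(len(q),circ(q),(q.min(0)+q.max(0))/2,q[:,2].max())
go(.45,.266,.02)
E
```

```text
time: 9.92
tool_pos: [0.4464, 0.2645, 0.19]
tcp_rot: [0.162, 0.987, -0.003, -0.002]
contact_force: [0.3, -0.4, 0.3]
grip_width: 1.003
1355 [0.4472 0.2672 0.0276] [0.4479185  0.26695363 0.0552875 ] 0.06053281902525687
slide total [ -2.9   5.5 169. ] at [0.4466 0.2629 0.189 ] t 9.97 F [ 0.3 -0.1 -0.7] w 0.998 j [ 0.46  0.27  1.66 -0.    1.22 -0.78] yaw [ 0.32   0.948 -0.008] tilt [-0.0061 -0.0068 -1.    ]
```

```bash
python3 -m handwheel '{"fingers":[-1,-1,-1,-1,-1,-1],"slide":[[-2,4,20],[0,0,30],[0,0,35],[0,0,30],[0,0,15],[0,0,0]],"spin":[0,0,0,0,0,0]}' 40
python3 -c "from h import *; go(.449,.266,.022)"
```

```text
time: 10.47
tool_pos: [0.447, 0.2601, 0.0475]
tcp_rot: [0.162, 0.987, -0.007, -0.005]
contact_force: [-0.6, -0.1, -0.4]
grip_width: 1.002
slide total [-0.3  6.6 25.4] at [0.447  0.2601 0.0475] t 10.47 F [-0.6 -0.1 -0.4] w 1.002 j [ 0.46  0.47  1.76 -0.01  0.93 -0.78] yaw [ 0.321  0.947 -0.015] tilt [-0.013  -0.0112 -0.9999]
```

```bash
python3 -m handwheel '{"fingers":[-1,-1,-1],"slide":[[0,6,8],[0,0,15],[0,0,1]],"spin":[0,0,0]}' 40
python3 -c "from h import *; go(.449,.266,.022)"
```

```text
time: 10.72
tool_pos: [0.4481, 0.2626, 0.0211]
tcp_rot: [0.164, 0.986, -0.008, -0.008]
contact_force: [-1.0, -1.3, -0.1]
grip_width: 0.996
slide total [ 0.2  3.5 -0.9] at [0.4481 0.2626 0.0211] t 10.72 F [-1.  -1.3 -0.1] w 0.996 j [ 0.46  0.52  1.76 -0.01  0.88 -0.78] yaw [ 0.323  0.946 -0.019] tilt [-0.0175 -0.0137 -0.9998]
```

```bash
python3 -m handwheel '{"fingers":[0.4,0.4,0.4,0.4,0.4,0.4],"slide":[[0,4,0],[0,0,0],[0,0,0],[0,0,0],[0,0,0],[0,0,0]],"spin":[0,0,0,0,0,0]}' 40
python3 -c "from h import *; go(.449,.266,.022)"
```

```text
time: 11.22
tool_pos: [0.451, 0.266, 0.0248]
tcp_rot: [0.165, 0.986, -0.007, -0.006]
contact_force: [0.1, -1.0, -1.0]
grip_width: 0.678
slide total [ 1.9 -0.6  2.8] at [0.451  0.266  0.0248] t 11.22 F [ 0.1 -1.  -1. ] w 0.678 j [ 0.46  0.52  1.75 -0.01  0.89 -0.77] yaw [ 0.324  0.946 -0.017] tilt [-0.0151 -0.0125 -0.9998]
```

```bash
python3 -m handwheel '{"fingers":[0.4,0.4,0.4,0.4,0.4,0.4],"slide":[[0,0,-15],[0,0,-30],[0,0,-35],[0,0,-35],[0,0,-30],[0,0,-15]],"spin":[0,0,0,0,0,0]}' 40
python3 -c "from h import *; go(.615,-.165,.2)"
```

```text
time: 11.72
tool_pos: [0.4511, 0.2667, 0.1882]
tcp_rot: [0.164, 0.986, -0.01, -0.01]
contact_force: [0.9, 0.3, -1.2]
grip_width: 0.681
slide total [-294.9 -355.4   -8.4] at [0.4511 0.2667 0.1882] t 11.72 F [ 0.9  0.3 -1.2] w 0.681 j [ 0.47  0.3   1.63 -0.    1.24 -0.77] yaw [ 0.324  0.946 -0.023] tilt [-0.0233 -0.0167 -0.9996]
```

```bash
python3 -m handwheel '{"fingers":[0.4,0.4,0.4,0.4,0.4,0.4,0.4,0.4,0.4,0.4],"slide":[[-20,-24,-2],[-25,-30,-2],[-25,-30,-2],[-25,-30,-2],[-25,-30,-2],[-25,-30,-2],[-25,-30,-2],[-25,-30,-2],[-25,-30,0],[-20,-25,0]],"spin":[0,0,0,0,0,0,0,0,0,0]}' 40
python3 -c "from h import *; go(.615,-.165,.2)"
```

```text
time: 12.55
tool_pos: [0.5893, -0.094, 0.2164]
tcp_rot: [0.159, 0.987, -0.007, -0.005]
contact_force: [0.1, -0.2, -1.8]
grip_width: 0.675
slide total [-46.8 -59.1  17. ] at [ 0.5893 -0.094   0.2164] t 12.55 F [ 0.1 -0.2 -1.8] w 0.675 j [-0.21  0.42  1.39 -0.02  1.34 -1.46] yaw [ 0.314  0.949 -0.016] tilt [-0.0114 -0.0127 -0.9999]
```

```bash
python3 -m handwheel '{"fingers":[0.4,0.4,0.4,0.4],"slide":[[-18,-22,5],[-18,-22,5],[-8,-11,3],[0,0,0]],"spin":[0,0,0,0]}' 40
python3 - <<'E'
from h import *
go(.628,-.169,.15)
s=ctrl.get_state(); im,d=ctrl.grab_frame('wrist'); cv2.imwrite('pics/w5.png',im); np.save('w5.npy',d); print(s['tool_pos'])
E
```

```text
time: 12.88
tool_pos: [0.6145, -0.1701, 0.2032]
tcp_rot: [0.162, 0.987, -0.008, -0.005]
contact_force: [-0.6, -0.1, -1.1]
grip_width: 0.678
slide total [-12.8   6.3  53. ] at [ 0.6145 -0.1701  0.2032] t 12.88 F [-0.6 -0.1 -1.1] w 0.678 j [-0.32  0.52  1.28 -0.02  1.35 -1.56] yaw [ 0.32   0.947 -0.016] tilt [-0.0116 -0.0134 -0.9998]
[ 0.61446616 -0.17013335  0.2032156 ]
```

View pics/w5.png

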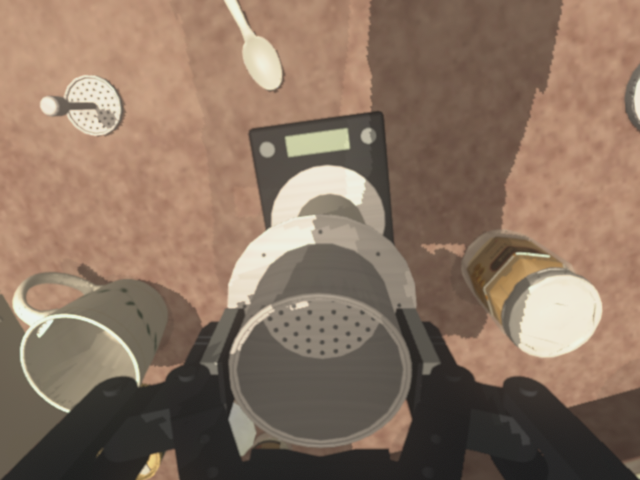

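```bash
python3 - <<'E'
from h import *
s=ctrl.get_state(); d=np.load('w5.npy'); x=s['tool_pos']
P=cloud('wrist',d,d>0,s); 
m=np.zeros(d.shape,bool); m[285:450,228:412]=1
p=cloud('wrist',d,m,s); p=p[(p[:,2]>x[2]+.028)&(p[:,2]<x[2]+.038)]; print('cloud',len(p),circ(p),p[:,2].mean())
z=x[2]+.033
p=onz('wrist',[[230,365],[410,365],[320,292],[320,446]],z,s); print('rim',((p[0]+p[1])/2).round(4),((p[2]+p[3])/2).round(4),np.linalg.norm(p[0]-p[1]),np.linalg.norm(p[2]-p[3]))
# saucer edge: left 228, right 415, top 215
z=x[2]-.025+.008
p=onz('wrist',[[228,285],[415,285],[320,215],[262,238],[380,236]],z,s); print('saucer',circ(p))
print('tcp',x)
E
```

```text
cloud 8580 [ 0.6111 -0.1677  0.0276] 0.23708485482612202
rim [ 0.6102 -0.1673  0.2364] [ 0.6139 -0.1685  0.2364] 0.058345387030221324 0.059991210919950196
saucer [ 0.6152 -0.1691  0.0422]
tcp [ 0.61425376 -0.16902986  0.20341252]
```

```bash
python3 -m handwheel '{"fingers":[0.4,0.4,0.4,0.4,0.4,0.4],"slide":[[-12,4,0],[0,0,15],[0,0,25],[0,0,15],[0,0,5],[0,0,0]],"spin":[0,0,0,0,0,0]}' 40
python3 -c "from h import *; go(.627,-.1695,.119)"
```

```text
time: 13.43
tool_pos: [0.6265, -0.1626, 0.1444]
tcp_rot: [0.159, 0.987, -0.007, -0.003]
contact_force: [0.3, 0.3, -1.0]
grip_width: 0.676
slide total [-2.8 -6.  25.5] at [ 0.6265 -0.1626  0.1444] t 13.43 F [ 0.3  0.3 -1. ] w 0.676 j [-0.3   0.59  1.31 -0.02  1.25 -1.55] yaw [ 0.315  0.949 -0.015] tilt [-0.0087 -0.0128 -0.9999]
```

```bash
python3 -m handwheel '{"fingers":[0.4,0.4,0.4,0.4],"slide":[[-2,-6,4],[0,0,8],[0,0,2],[0,0,0]],"spin":[0,0,0,0]}' 40
python3 -c "from h import *; go(.627,-.1695,.119)"
```

```text
time: 13.77
tool_pos: [0.6272, -0.1682, 0.1327]
tcp_rot: [0.158, 0.987, -0.007, -0.001]
contact_force: [0.1, 0.9, -1.3]
grip_width: 0.678
slide total [-0.2 -1.  13.7] at [ 0.6272 -0.1682  0.1327] t 13.77 F [ 0.1  0.9 -1.3] w 0.678 j [-0.31  0.61  1.31 -0.02  1.22 -1.56] yaw [ 0.313  0.95  -0.015] tilt [-0.0051 -0.0139 -0.9999]
```

```bash
python3 - <<'E'
from h import *
a,_=ctrl.grab_frame('side'); b,_=ctrl.grab_frame('top')
A=cv2.resize(a[140:250,230:340],(400,400),interpolation=cv2.INTER_CUBIC); B=cv2.resize(b[165:275,320:430],(400,400),interpolation=cv2.INTER_CUBIC)
cv2.imwrite('pics/c6.png',np.hstack([A,B]))
E
```

View pics/c6.png

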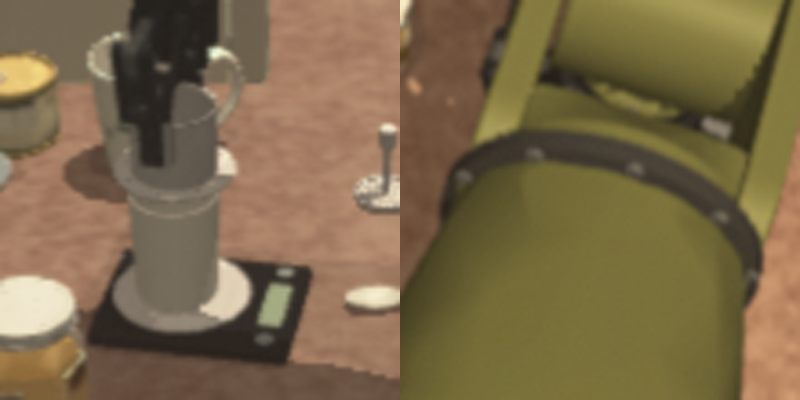

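Side view: the saucer (178,180) hangs just above the tumbler rim (173,205). Alignment is within about 2 mm, so I lower slowly.

```bash
python3 -m handwheel '{"fingers":[0.4,0.4,0.4],"slide":[[-1,-1,4],[0,0,3],[0,0,1]],"spin":[0,0,0]}' 40 | sed -n 2,4p
python3 -m handwheel '{"fingers":[0.4,0.4],"slide":[[0,0,1.5],[0,0,1]],"spin":[0,0]}' 40| sed -n 2,4p
python3 -m handwheel '{"fingers":[0.4],"slide":[[0,0,1]],"spin":[0]}' 40
python3 -c "from h import *; go(.628,-.1695,.119)"
```

```text
tool_pos: [0.6283, -0.1699, 0.1255]
tcp_rot: [0.159, 0.987, -0.007, -0.0]
contact_force: [-0.3, -0.1, -0.8]
tool_pos: [0.6283, -0.17, 0.1226]
tcp_rot: [0.159, 0.987, -0.007, -0.001]
contact_force: [-0.3, -0.7, -2.0]
time: 14.37
tool_pos: [0.6283, -0.17, 0.1215]
tcp_rot: [0.159, 0.987, -0.007, -0.001]
contact_force: [0.9, 0.3, -1.4]
grip_width: 0.678
slide total [0.4 0.4 2.5] at [ 0.6283 -0.17    0.1215] t 14.37 F [ 0.9  0.3 -1.4] w 0.678 j [-0.32  0.62  1.32 -0.02  1.2  -1.56] yaw [ 0.313  0.95  -0.015] tilt [-0.0034 -0.0143 -0.9999]
```

```bash
python3 -m handwheel '{"fingers":[0.4],"slide":[[0,0,1]],"spin":[0]}' 40 | sed -n 2,4p
python3 -m handwheel '{"fingers":[0.4],"slide":[[0,0,1]],"spin":[0]}' 40| sed -n 2,4p
python3 -m handwheel '{"fingers":[0.4],"slide":[[0,0,1]],"spin":[0]}' 40| sed -n 2,4p
python3 -c "from h import *; go(.628,-.1695,.119)"
```

```text
tool_pos: [0.6283, -0.1701, 0.1204]
tcp_rot: [0.159, 0.987, -0.007, -0.001]
contact_force: [-0.5, 0.1, -2.0]
tool_pos: [0.6283, -0.17, 0.1193]
tcp_rot: [0.159, 0.987, -0.007, -0.001]
contact_force: [0.1, -0.3, -2.0]
tool_pos: [0.6283, -0.1701, 0.1182]
tcp_rot: [0.159, 0.987, -0.007, -0.001]
contact_force: [-0.2, 0.3, -1.0]
slide total [ 0.4  0.4 -0.8] at [ 0.6283 -0.1701  0.1182] t 14.62 F [-0.2  0.3 -1. ] w 0.68 j [-0.32  0.63  1.32 -0.02  1.19 -1.56] yaw [ 0.313  0.95  -0.015] tilt [-0.0033 -0.0144 -0.9999]
```

```bash
python3 -m handwheel '{"fingers":[0.4],"slide":[[0,0,1]],"spin":[0]}' 40 | sed -n 2,4p
python3 -m handwheel '{"fingers":[0.4],"slide":[[0,0,1]],"spin":[0]}' 40| sed -n 2,4p
python3 -c "from h import *; go(.628,-.1695,.119)"
```

```text
tool_pos: [0.6283, -0.1701, 0.1171]
tcp_rot: [0.159, 0.987, -0.007, -0.001]
contact_force: [0.2, -0.1, -1.5]
tool_pos: [0.6286, -0.1702, 0.1166]
tcp_rot: [0.159, 0.987, -0.007, 0.0]
contact_force: [0.1, -0.3, 8.1]
slide total [ 0.7  0.4 -2.4] at [ 0.6286 -0.1702  0.1166] t 14.78 F [ 0.1 -0.3  8.1] w 0.676 j [-0.32  0.63  1.32 -0.02  1.19 -1.56] yaw [ 0.313  0.95  -0.015] tilt [-0.0023 -0.0148 -0.9999]
```

Seated on the rim at 8 N. Release and rise.

```bash
python3 -m handwheel '{"fingers":[-1,-1,-1,-1,-1,-1,-1,-1],"slide":[[0,0,0],[0,0,0],[0,0,-3],[0,0,-20],[0,0,-35],[0,0,-35],[0,0,-15],[0,0,0]],"spin":[0,0,0,0,0,0,0,0]}' 40
python3 - <<'E'
from h import *
go(.474,-.322,.2)
s=ctrl.get_state(); im,d=ctrl.grab_frame('wrist'); cv2.imwrite('pics/w7.png',im); x=s['tool_pos']
P=cloud('wrist',d,d>0,s); q=P[(np.hypot(P[:,0]-.625,P[:,1]+.17)<.04)&(P[:,2]>.142)&(P[:,2]<.16)]
print(len(q),circ(q),(q.min(0)+q.max(0))/2,np.percentile(q[:,2],98))
q=P[(np.hypot(P[:,0]-.625,P[:,1]+.17)<.04)&(P[:,2]>.152)&(P[:,2]<.16)]; print('plane',np.linalg.lstsq(np.c_[q[:,:2]-[.625,-.17],np.ones(len(q))],q[:,2],rcond=None)[0])
E
```

```text
time: 15.45
tool_pos: [0.6281, -0.1683, 0.2288]
tcp_rot: [0.159, 0.987, -0.007, -0.001]
contact_force: [0.0, -0.4, -0.1]
grip_width: 0.999
slide total [  98.2 -193.8   31.7] at [ 0.6281 -0.1683  0.2288] t 15.45 F [ 0.  -0.4 -0.1] w 0.999 j [-0.31  0.53  1.2  -0.01  1.41 -1.56] yaw [ 0.313  0.95  -0.015] tilt [-0.005  -0.0138 -0.9999]
2352 [ 0.6257 -0.1691  0.0275] [ 0.62667895 -0.1696111   0.14844681] 0.15352763746691392
plane [-0.00098183  0.00070424  0.15264544]
```

View pics/w7.png

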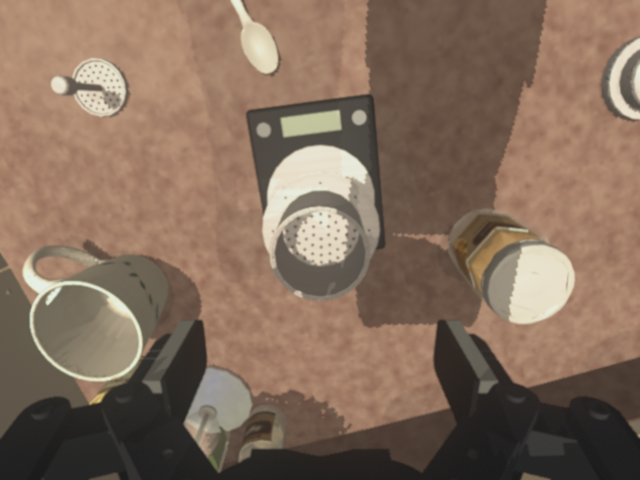

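The brewer is seated: rim level at z = 0.1526 m, centred at (0.626, −0.169). Next is the press.

```bash
python3 -m handwheel '{"fingers":[-1,-1,-1,-1,-1,-1,-1,-1],"slide":[[12,-22,3],[16,-31,4],[16,-31,4],[16,-31,4],[16,-31,4],[12,-28,4],[4,-12,4],[0,0,0]],"spin":[0,0,0,0,0,0,0,0]}' 40
python3 - <<'E'
from h import *
go(.474,-.322,.05)
s=ctrl.get_state(); im,d=ctrl.grab_frame('wrist'); cv2.imwrite('pics/w8.png',im)
P=cloud('wrist',d,d>0,s); q=P[(np.hypot(P[:,0]-.474,P[:,1]+.322)<.025)&(P[:,2]>.045)&(P[:,2]<.07)]
print(len(q),q.mean(0),(q.min(0)+q.max(0))/2,q.max(0)-q.min(0),q[:,2].max())
q=P[(np.hypot(P[:,0]-.474,P[:,1]+.322)<.03)&(P[:,2]>.003)&(P[:,2]<.01)];print('disc',circ(q),(q.min(0)+q.max(0))/2)
E
```

```text
time: 16.17
tool_pos: [0.4729, -0.3189, 0.1901]
tcp_rot: [0.157, 0.988, -0.004, -0.008]
contact_force: [0.6, -0.3, -1.1]
grip_width: 1.002
slide total [ -4.   -1.1 140.1] at [ 0.4729 -0.3189  0.1901] t 16.17 F [ 0.6 -0.3 -1.1] w 1.002 j [-0.65  0.39  1.5  -0.02  1.26 -1.9 ] yaw [ 0.309  0.951 -0.011] tilt [-0.0171 -0.0061 -0.9998]
355 [ 0.47015589 -0.32269199  0.06030181] [ 0.47137382 -0.32313146  0.05613931] [0.01359933 0.01357366 0.01535635] 0.06381748488041689
disc [ 0.4718 -0.3233  0.0188] [ 0.47159857 -0.32321443  0.00638661]
```

```bash
python3 -m handwheel '{"fingers":[-1,-1,-1,-1,-1,-1],"slide":[[-1,-4,20],[0,0,30],[0,0,30],[0,0,20],[0,0,8],[0,0,0]],"spin":[0,0,0,0,0,0]}' 40
python3 -c "from h import *; go(.473,-.323,.048)"
```

```text
time: 16.72
tool_pos: [0.4744, -0.3185, 0.0762]
tcp_rot: [0.155, 0.988, -0.004, -0.008]
contact_force: [0.2, 0.4, 0.1]
grip_width: 1.003
slide total [-0.4 -4.5 28.2] at [ 0.4744 -0.3185  0.0762] t 16.72 F [0.2 0.4 0.1] w 1.003 j [-0.65  0.52  1.59 -0.02  1.03 -1.9 ] yaw [ 0.306  0.952 -0.01 ] tilt [-0.017  -0.0048 -0.9998]
```

```bash
python3 -m handwheel '{"fingers":[0.2,0.2,0.2],"slide":[[0,-5,0],[0,0,0],[0,0,0]],"spin":[0,0,0]}' 40
python3 -c "from h import *; go(.473,-.323,.048)"
```

```text
time: 16.97
tool_pos: [0.4744, -0.3229, 0.0781]
tcp_rot: [0.154, 0.988, -0.004, -0.007]
contact_force: [0.9, -0.4, 0.3]
grip_width: 0.601
slide total [ 0.9 -0.2 30.1] at [ 0.4744 -0.3229  0.0781] t 16.97 F [ 0.9 -0.4  0.3] w 0.601 j [-0.66  0.52  1.59 -0.02  1.04 -1.91] yaw [ 0.304  0.953 -0.01 ] tilt [-0.0157 -0.0056 -0.9999]
```

```bash
python3 -m handwheel '{"fingers":[0.2,0.2,0.2,0.2],"slide":[[0,0,10],[0,0,14],[0,0,5],[0,0,0]],"spin":[0,0,0,0]}' 40
python3 -c "from h import *; go(.473,-.323,.048)"
```

```text
time: 17.3
tool_pos: [0.4756, -0.3244, 0.0508]
tcp_rot: [0.154, 0.988, -0.006, -0.004]
contact_force: [0.4, 0.5, -0.9]
grip_width: 0.401
slide total [2.9 0.5 2.8] at [ 0.4756 -0.3244  0.0508] t 17.3 F [ 0.4  0.5 -0.9] w 0.401 j [-0.66  0.56  1.6  -0.02  0.98 -1.91] yaw [ 0.304  0.952 -0.013] tilt [-0.0102 -0.0099 -0.9999]
```

```bash
python3 -m handwheel '{"fingers":[0.9,0.9,0.9,0.9,0.9,0.9],"slide":[[2,1,4],[0,0,1],[0,0,1],[0,0,1],[0,0,0],[0,0,0]],"spin":[0,0,0,0,0,0]}' 40
python3 -c "from h import *; go(.473,-.323,.048)"
```

```text
time: 17.8
tool_pos: [0.4747, -0.3241, 0.0469]
tcp_rot: [0.154, 0.988, -0.007, -0.002]
contact_force: [-0.1, 0.4, -0.4]
grip_width: 0.136
slide total [ 1.9  0.5 -1.1] at [ 0.4747 -0.3241  0.0469] t 17.8 F [-0.1  0.4 -0.4] w 0.136 j [-0.66  0.57  1.61 -0.02  0.97 -1.91] yaw [ 0.305  0.952 -0.015] tilt [-0.0069 -0.0133 -0.9999]
```

```bash
python3 -m handwheel '{"fingers":[0.9,0.9,0.9,0.9,0.9,0.9,0.9,0.9],"slide":[[0,0,0],[0,0,-10],[0,0,-25],[0,0,-35],[0,0,-40],[0,0,-40],[0,0,-20],[0,0,0]],"spin":[0,0,0,0,0,0,0,0]}' 40
python3 - <<'E'
from h import *
go(.626,-.169,.25)
s=ctrl.get_state(); im,d=ctrl.grab_frame('wrist'); a,_=ctrl.grab_frame('side'); a=a[90:240,260:410]
cv2.imwrite('pics/w9.png',np.hstack([cv2.resize(im[200:,160:480],(400,350)),cv2.resize(a,(350,350),interpolation=cv2.INTER_CUBIC)]))
E
```

```text
time: 18.47
tool_pos: [0.4747, -0.3205, 0.227]
tcp_rot: [0.154, 0.988, -0.006, -0.004]
contact_force: [0.1, -0.4, -0.1]
grip_width: 0.136
slide total [-97.8 190.  -26.1] at [ 0.4747 -0.3205  0.227 ] t 18.47 F [ 0.1 -0.4 -0.1] w 0.136 j [-0.65  0.36  1.46 -0.01  1.33 -1.91] yaw [ 0.304  0.952 -0.013] tilt [-0.0095 -0.0109 -0.9999]
```

View pics/w9.png

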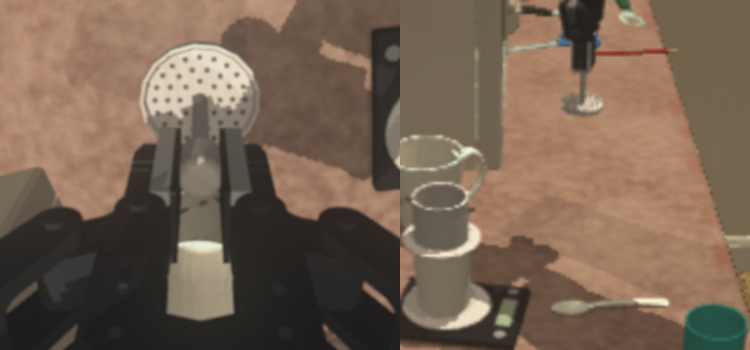

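The press is held straight, and its disc is visible below the fingers at (200,95) in the left half. I carry it over the chamber.

```bash
python3 -m handwheel '{"fingers":[0.9,0.9,0.9,0.9,0.9,0.9,0.9,0.9],"slide":[[-12,22,-8],[-16,31,-8],[-16,31,-8],[-16,31,0],[-15,30,0],[-12,25,0],[-4,8,0],[0,0,0]],"spin":[0,0,0,0,0,0,0,0]}' 40
python3 - <<'E'
from h import *
go(.626,-.169,.25)
s=ctrl.get_state(); im,d=ctrl.grab_frame('wrist'); cv2.imwrite('pics/w10.png',im); x=s['tool_pos']
P=cloud('wrist',d,d>0,s); q=P[(np.hypot(P[:,0]-x[0],P[:,1]-x[1])<.035)&(P[:,2]>x[2]-.046)&(P[:,2]<x[2]-.034)]
print(len(q),circ(q),(q.min(0)+q.max(0))/2,q.max(0)-q.min(0),np.median(q[:,2])-x[2])
h=cv2.convexHull(q[:,:2].astype(np.float32)); print(cv2.minEnclosingCircle(h))
q=P[(np.hypot(P[:,0]-.626,P[:,1]+.169)<.04)&(P[:,2]>.148)&(P[:,2]<.16)]; print(len(q),circ(q),(q.min(0)+q.max(0))/2)
E
```

```text
time: 19.23
tool_pos: [0.6164, -0.1707, 0.2274]
tcp_rot: [0.156, 0.988, -0.002, -0.018]
contact_force: [-0.2, 0.2, -0.9]
grip_width: 0.138
slide total [ -7.8   4.4 -22.9] at [ 0.6164 -0.1707  0.2274] t 19.23 F [-0.2  0.2 -0.9] w 0.138 j [-0.32  0.53  1.21 -0.01  1.44 -1.58] yaw [ 0.308  0.951 -0.009] tilt [-0.0355  0.0021 -0.9994]
5581 [ 0.6111 -0.1697  0.0178] [ 0.61219896 -0.17049074  0.18785623] [0.0454712  0.04764673 0.01103466] -0.041078967871573
((0.6130210757255554, -0.17049485445022583), 0.024072272703051567)
737 [ 0.6259 -0.1696  0.0279] [ 0.6257792  -0.15774167  0.15114059]
```

View pics/w10.png

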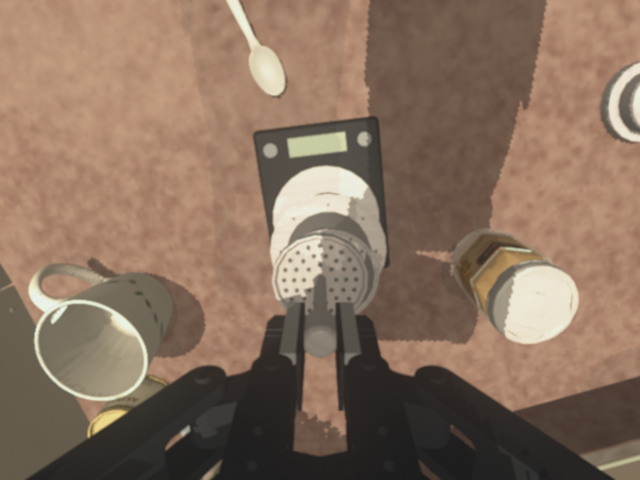

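```bash
python3 -m handwheel '{"fingers":[0.9,0.9,0.9],"slide":[[-11,4.5,-2],[0,0,0],[0,0,5]],"spin":[0,0,0]}' 40
python3 -c "from h import *; go(.629,-.1697,.15)"
```

```text
time: 19.53
tool_pos: [0.6252, -0.1734, 0.2217]
tcp_rot: [0.157, 0.987, -0.002, -0.02]
contact_force: [-0.4, -0.1, -0.8]
grip_width: 0.136
slide total [-5.2  5.4 71.5] at [ 0.6252 -0.1734  0.2217] t 19.53 F [-0.4 -0.1 -0.8] w 0.136 j [-0.32  0.55  1.19 -0.01  1.44 -1.58] yaw [ 0.311  0.95  -0.01 ] tilt [-0.0395  0.0027 -0.9992]
```

```bash
python3 -m handwheel '{"fingers":[0.9,0.9,0.9],"slide":[[-5,5,5],[0,0,5],[0,0,0]],"spin":[0,0,0]}' 40
python3 - <<'E'
from h import *
go(.629,-.1697,.15)
s=ctrl.get_state(); im,d=ctrl.grab_frame('wrist'); cv2.imwrite('pics/w11.png',im); x=s['tool_pos']
P=cloud('wrist',d,d>0,s); q=P[(np.hypot(P[:,0]-x[0],P[:,1]-x[1])<.035)&(P[:,2]>x[2]-.046)&(P[:,2]<x[2]-.034)]
h=cv2.convexHull(q[:,:2].astype(np.float32)); print(cv2.minEnclosingCircle(h),circ(q),(q.min(0)+q.max(0))/2)
q=P[(np.hypot(P[:,0]-.626,P[:,1]+.169)<.04)&(P[:,2]>.148)&(P[:,2]<.157)]; print(len(q),circ(q),(q.min(0)+q.max(0))/2)
E
```

```text
time: 19.78
tool_pos: [0.629, -0.1722, 0.2085]
tcp_rot: [0.159, 0.987, -0.002, -0.021]
contact_force: [-0.2, 0.1, -2.1]
grip_width: 0.137
slide total [-1.6  3.  58.5] at [ 0.629  -0.1722  0.2085] t 19.78 F [-0.2  0.1 -2.1] w 0.137 j [-0.32  0.57  1.19 -0.01  1.42 -1.57] yaw [ 0.314  0.95  -0.01 ] tilt [-0.0423  0.0035 -0.9991]
((0.6256344318389893, -0.17190971970558167), 0.024118993431329727) [ 0.6235 -0.1712  0.0178] [ 0.62432926 -0.17203856  0.16924267]
1195 [ 0.6264 -0.1696  0.0281] [ 0.62584403 -0.16924863  0.15125414]
```

```bash
python3 -m handwheel '{"fingers":[0.9,0.9],"slide":[[-1,3,1],[0,0,1]],"spin":[0,0]}' 40 | sed -n 2,4p
python3 - <<'E'
from h import *
go(.630,-.1697,.15)
s=ctrl.get_state(); im,d=ctrl.grab_frame('wrist'); x=s['tool_pos']
cv2.imwrite('pics/w12.png',cv2.resize(im[150:390,200:440],(600,600),interpolation=cv2.INTER_CUBIC))
P=cloud('wrist',d,d>0,s); q=P[(np.hypot(P[:,0]-x[0],P[:,1]-x[1])<.035)&(P[:,2]>x[2]-.046)&(P[:,2]<x[2]-.036)&(P[:,2]>.157)]
h=cv2.convexHull(q[:,:2].astype(np.float32)); print(cv2.minEnclosingCircle(h),circ(q))
E
```

```text
tool_pos: [0.6308, -0.1699, 0.2072]
tcp_rot: [0.159, 0.987, -0.002, -0.021]
contact_force: [-0.8, 0.5, -1.2]
slide total [-1.5  0.5 57.2] at [ 0.6308 -0.1699  0.2072] t 20.0 F [-0.8  0.5 -1.2] w 0.137 j [-0.32  0.58  1.19 -0.01  1.42 -1.56] yaw [ 0.314  0.949 -0.01 ] tilt [-0.0414  0.0032 -0.9991]
((0.6272294521331787, -0.16952088475227356), 0.024079056456685066) [ 0.6253 -0.1688  0.0178]
```

View pics/w12.png

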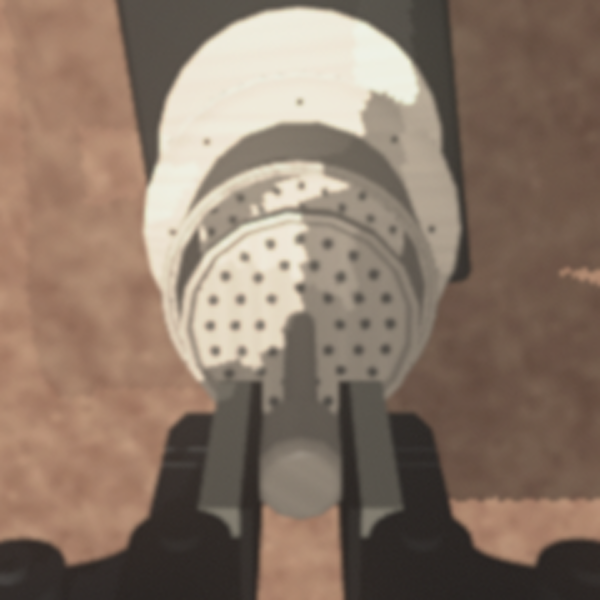

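Laterally the disc (302) is centred in the rim (301), and the 3D estimate agrees within about 1 mm. I descend in stages.

```bash
python3 -m handwheel '{"fingers":[0.9,0.9,0.9],"slide":[[-0.5,0,6],[-0.5,0,6],[0,0,2]],"spin":[0,0,0]}' 40 | sed -n 2,4p
python3 -c "from h import *; go(.630,-.1697,.15)"
```

```text
tool_pos: [0.6314, -0.1703, 0.1928]
tcp_rot: [0.159, 0.987, -0.002, -0.02]
contact_force: [0.1, -0.5, -1.0]
slide total [-0.2  0.6 42.8] at [ 0.6314 -0.1703  0.1928] t 20.3 F [ 0.1 -0.5 -1. ] w 0.136 j [-0.32  0.59  1.2  -0.01  1.39 -1.57] yaw [ 0.314  0.949 -0.01 ] tilt [-0.0398  0.0026 -0.9992]
```

```bash
python3 -m handwheel '{"fingers":[0.9,0.9,0.9],"slide":[[1,0.5,5],[0,0,6],[0,0,4]],"spin":[0,0,0]}' 40 | sed -n 2,4p
python3 -c "from h import *; go(.630,-.1697,.15)"
python3 -m handwheel '{"fingers":[0.9,0.9,0.9],"slide":[[0,0,5],[0,0,5],[0,0,1]],"spin":[0,0,0]}' 40 | sed -n 2,4p
python3 -c "from h import *; go(.630,-.1697,.15)"
```

```text
tool_pos: [0.6298, -0.1694, 0.1763]
tcp_rot: [0.159, 0.987, -0.002, -0.02]
contact_force: [0.1, 0.1, -1.2]
slide total [-1.3  0.  26.2] at [ 0.6298 -0.1694  0.1763] t 20.55 F [ 0.1  0.1 -1.2] w 0.14 j [-0.32  0.59  1.23 -0.01  1.36 -1.56] yaw [ 0.314  0.949 -0.01 ] tilt [-0.0399  0.0026 -0.9992]
tool_pos: [0.6289, -0.1692, 0.1628]
tcp_rot: [0.159, 0.987, -0.002, -0.021]
contact_force: [-0.1, 0.2, -0.9]
slide total [-1.7  0.  12.8] at [ 0.6289 -0.1692  0.1628] t 20.8 F [-0.1  0.2 -0.9] w 0.14 j [-0.32  0.61  1.24 -0.01  1.33 -1.56] yaw [ 0.314  0.949 -0.01 ] tilt [-0.0414  0.003  -0.9991]
```

```bash
python3 -m handwheel '{"fingers":[0.9,0.9,0.9],"slide":[[-1,0,4],[0,0,3],[0,0,0.5]],"spin":[0,0,0]}' 40 | sed -n 2,4p
python3 -m handwheel '{"fingers":[0.9],"slide":[[-0.5,0,1]],"spin":[0]}' 40 | sed -n 2,4p
python3 -m handwheel '{"fingers":[0.9],"slide":[[0,0,1]],"spin":[0]}' 40 | sed -n 2,4p
python3 -c "from h import *; go(.630,-.1697,.15)"
```

```text
tool_pos: [0.6296, -0.1696, 0.1543]
tcp_rot: [0.159, 0.987, -0.002, -0.021]
contact_force: [-0.6, 0.3, 0.3]
tool_pos: [0.6301, -0.1697, 0.1533]
tcp_rot: [0.159, 0.987, -0.002, -0.021]
contact_force: [-0.1, 0.6, -0.6]
tool_pos: [0.6301, -0.1698, 0.1523]
tcp_rot: [0.159, 0.987, -0.002, -0.021]
contact_force: [0.8, -0.2, -1.0]
slide total [0.1 0.1 2.3] at [ 0.6301 -0.1698  0.1523] t 21.22 F [ 0.8 -0.2 -1. ] w 0.136 j [-0.32  0.62  1.25 -0.01  1.31 -1.56] yaw [ 0.314  0.949 -0.01 ] tilt [-0.0413  0.003  -0.9991]
```

```bash
python3 -m handwheel '{"fingers":[0.9],"slide":[[0,0,1]],"spin":[0]}' 40 | sed -n 2,4p
python3 -m handwheel '{"fingers":[0.9],"slide":[[0,0,1]],"spin":[0]}' 40 | sed -n 2,4p
python3 -m handwheel '{"fingers":[0.9],"slide":[[0,0,0.7]],"spin":[0]}' 40 | sed -n 2,4p
python3 -c "from h import *; go(.630,-.1697,.15)"
```

```text
tool_pos: [0.6302, -0.1698, 0.1514]
tcp_rot: [0.159, 0.987, -0.002, -0.02]
contact_force: [-0.0, 0.4, -1.0]
tool_pos: [0.6302, -0.1698, 0.1504]
tcp_rot: [0.159, 0.987, -0.002, -0.02]
contact_force: [0.0, -0.1, -0.7]
tool_pos: [0.6302, -0.1698, 0.1498]
tcp_rot: [0.159, 0.987, -0.002, -0.02]
contact_force: [-2.1, 0.4, 3.6]
slide total [ 0.3  0.  -0.2] at [ 0.6302 -0.1698  0.1498] t 21.47 F [-2.1  0.4  3.6] w 0.137 j [-0.32  0.62  1.25 -0.01  1.31 -1.56] yaw [ 0.314  0.949 -0.01 ] tilt [-0.0405  0.0027 -0.9992]
```

```bash
python3 -m handwheel '{"fingers":[0.55,0.55,0.55,0.55],"slide":[[0,0,0],[0,0,-1],[0,0,-4],[0,0,-10]],"spin":[0,0,0,0]}' 40
python3 -m handwheel '{"fingers":[0.2,0.2,0.2,0.2,0.2],"slide":[[0,0,-20],[0,0,-30],[0,0,-30],[0,0,-10],[0,0,0]],"spin":[0,0,0,0,0]}' 40
python3 - <<'E'
from h import *
go(.612,.127,.2)
s=ctrl.get_state(); im,d=ctrl.grab_frame('wrist'); cv2.imwrite('pics/w13.png',im); x=s['tool_pos']
P=cloud('wrist',d,d>0,s); N=np.hypot(P[:,0]-.626,P[:,1]+.169)
q=P[(N<.02)&(P[:,2]>.155)&(P[:,2]<.18)]; print('knob',len(q),q.mean(0),q[:,2].max())
q=P[(N<.04)&(P[:,2]>.145)&(P[:,2]<.156)]; print('rim',len(q),circ(q))
q=P[(N<.022)&(P[:,2]>.10)&(P[:,2]<.115)]; print('disc',len(q),np.median(q,0),np.linalg.lstsq(np.c_[q[:,:2]-[.626,-.169],np.ones(len(q))],q[:,2],rcond=None)[0])
E
```

```text
time: 21.8
tool_pos: [0.6303, -0.1697, 0.1641]
tcp_rot: [0.159, 0.987, -0.002, -0.021]
contact_force: [-0.0, 0.7, -0.1]
grip_width: 0.226
time: 22.22
tool_pos: [0.6343, -0.17, 0.2631]
tcp_rot: [0.159, 0.987, -0.002, -0.02]
contact_force: [0.3, -0.0, -0.6]
grip_width: 0.399
slide total [111.9 275.6  64.7] at [ 0.6343 -0.17    0.2631] t 22.22 F [ 0.3 -0.  -0.6] w 0.399 j [-0.31  0.55  1.1  -0.01  1.53 -1.56] yaw [ 0.314  0.949 -0.01 ] tilt [-0.04    0.0026 -0.9992]
knob 419 [ 0.62544708 -0.16905952  0.16451034] 0.16777361071727606
rim 1526 [ 0.6259 -0.1692  0.0274]
disc 1890 [ 0.62396685 -0.1664018   0.10799764] [-0.00084907  0.00335273  0.10803125]
```

View pics/w13.png

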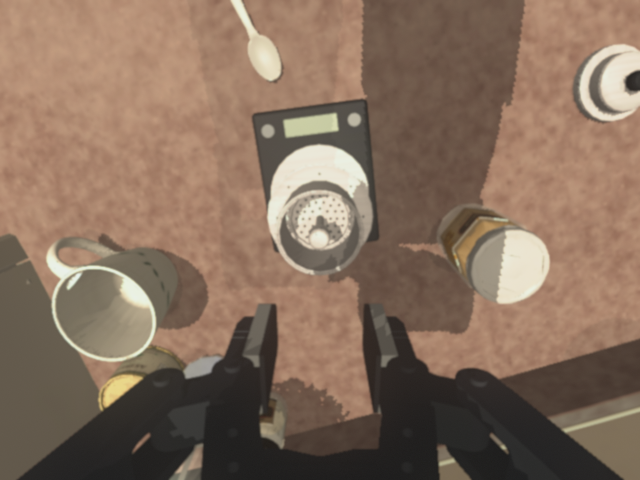

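The press is seated and level (knob at (320,238), disc height as expected). Next is the lid.

```bash
python3 -m handwheel '{"fingers":[0,0,0,0,0,0,0,0,0,0],"slide":[[8,22,5],[13,32,8],[13,32,8],[13,32,8],[13,32,8],[13,32,8],[13,32,5],[12,28,5],[5,12,0],[0,0,0]],"spin":[0,0,0,0,0,0,0,0,0,0]}' 40
python3 - <<'E'
from h import *
go(.613,.127,.036)
s=ctrl.get_state(); im,d=ctrl.grab_frame('wrist'); cv2.imwrite('pics/w14.png',im)
P=cloud('wrist',d,d>0,s); N=np.hypot(P[:,0]-.612,P[:,1]-.127)
q=P[(N<.025)&(P[:,2]>.041)&(P[:,2]<.055)]
print('knob',len(q),q.mean(0),(q.min(0)+q.max(0))/2,q.max(0)-q.min(0),q[:,2].max())
q=P[(N<.045)&(P[:,2]>.004)&(P[:,2]<.055)];print('lid',(q.min(0)+q.max(0))/2,q.max(0)-q.min(0))
E
```

```text
time: 23.1
tool_pos: [0.6076, 0.1135, 0.1922]
tcp_rot: [0.161, 0.986, -0.004, -0.028]
contact_force: [-0.7, 0.2, -0.4]
grip_width: 0.5
slide total [ -9.4  17.  155.7] at [0.6076 0.1135 0.1922] t 23.1 F [-0.7  0.2 -0.4] w 0.5 j [ 0.12  0.51  1.32  0.01  1.37 -1.13] yaw [ 0.318  0.948 -0.016] tilt [-0.0573  0.0019 -0.9984]
knob 437 [0.60911406 0.12704638 0.04762135] [0.60980686 0.12689633 0.04581728] [0.01754562 0.01729532 0.00953272] 0.05058363385033582
lid [0.60998719 0.12672787 0.0273202 ] [0.06819218 0.06838035 0.04652687]
```

```bash
python3 -m handwheel '{"fingers":[0,0,0,0,0,0,0],"slide":[[-5,12,20],[-3,3,30],[0,0,30],[0,0,30],[0,0,10],[0,0,0],[0,0,0]],"spin":[0,0,0,0,0,0,0]}' 40
python3 -c "from h import *; go(.6115,.127,.036)"
```

```text
time: 23.73
tool_pos: [0.6156, 0.1149, 0.0679]
tcp_rot: [0.165, 0.986, -0.004, -0.027]
contact_force: [0.7, 0.1, -0.1]
grip_width: 0.503
slide total [ 6.1 10.6 32.1] at [0.6156 0.1149 0.0679] t 23.73 F [ 0.7  0.1 -0.1] w 0.503 j [ 0.12  0.66  1.39  0.01  1.14 -1.12] yaw [ 0.326  0.945 -0.017] tilt [-5.520e-02  9.000e-04 -9.985e-01]
```

```bash
python3 -m handwheel '{"fingers":[0,0,0,0,0,0,0,0],"slide":[[4,11,0],[0,0,0],[0,0,0],[0,0,0],[0,0,0],[0,0,0],[0,0,0],[0,0,0]],"spin":[0,0,0,0,0,0,0,0]}' 40
python3 -c "from h import *; go(.6115,.127,.036)"
```

```text
time: 24.4
tool_pos: [0.6189, 0.1274, 0.0759]
tcp_rot: [0.166, 0.986, -0.003, -0.022]
contact_force: [-0.6, -0.6, 0.9]
grip_width: 0.499
slide total [ 5.1 -2.3 40.2] at [0.6189 0.1274 0.0759] t 24.4 F [-0.6 -0.6  0.9] w 0.499 j [ 0.14  0.66  1.38  0.01  1.15 -1.1 ] yaw [ 0.326  0.945 -0.012] tilt [-0.0445  0.0023 -0.999 ]
```

```bash
python3 -m handwheel '{"fingers":[0,0,0,0,0,0,0,0,0,0],"slide":[[3,-1,1],[0,0,1],[0,0,1],[0,0,1],[0,0,1],[0,0,1],[0,0,1],[0,0,1],[0,0,1],[0,0,1]],"spin":[0,0,0,0,0,0,0,0,0,0]}' 40
python3 -m handwheel '{"fingers":[0,0,0,0,0,0,0,0,0,0],"slide":[[4,-1,1],[0,0,1],[0,0,1],[0,0,1],[0,0,1],[0,0,1],[0,0,1],[0,0,1],[0,0,1],[0,0,1]],"spin":[0,0,0,0,0,0,0,0,0,0]}' 40
python3 -c "from h import *; go(.6115,.127,.036)"
```

```text
time: 25.23
tool_pos: [0.6147, 0.1272, 0.0648]
tcp_rot: [0.166, 0.986, -0.003, -0.022]
contact_force: [0.2, -0.1, -0.1]
grip_width: 0.501
time: 26.07
tool_pos: [0.6097, 0.1277, 0.0539]
tcp_rot: [0.166, 0.986, -0.003, -0.022]
contact_force: [1.1, -0.0, 0.7]
grip_width: 0.5
slide total [-2.7  0.2 17.8] at [0.6097 0.1277 0.0539] t 26.07 F [ 1.1 -0.   0.7] w 0.5 j [ 0.14  0.67  1.42  0.01  1.1  -1.1 ] yaw [ 0.327  0.945 -0.013] tilt [-0.0451  0.0022 -0.999 ]
```

```bash
python3 -m handwheel '{"fingers":[0,0,0,0,0,0,0,0,0,0],"slide":[[-2,0,0],[0,0,0],[0,0,0],[0,0,0],[0,0,0],[0,0,0],[0,0,0],[0,0,0],[0,0,0],[0,0,0]],"spin":[0,0,0,0,0,0,0,0,0,0]}' 40
python3 -c "from h import *; go(.6115,.127,.036)"
```

```text
time: 26.9
tool_pos: [0.6118, 0.127, 0.0537]
tcp_rot: [0.166, 0.986, -0.003, -0.022]
contact_force: [0.6, -0.5, 0.0]
grip_width: 0.497
slide total [-0.5  0.2 17.7] at [0.6118 0.127  0.0537] t 26.9 F [ 0.6 -0.5  0. ] w 0.497 j [ 0.14  0.67  1.41  0.01  1.1  -1.1 ] yaw [ 0.327  0.945 -0.013] tilt [-0.0451  0.0023 -0.999 ]
```

```bash
python3 -m handwheel '{"fingers":[0,0,0,0,0.3,0.9,0.9,0.9,0.9,0.9],"slide":[[0,0,5],[-0.5,0,6],[0,0,5],[0,0,1],[0,0,0],[0,0,0],[0,0,0],[0,0,0],[0,0,0],[0,0,0]],"spin":[0,0,0,0,0,0,0,0,0,0]}' 40
python3 -c "from h import *; go(.6115,.127,.036)"
```

```text
time: 27.73
tool_pos: [0.6111, 0.1268, 0.0344]
tcp_rot: [0.166, 0.986, -0.003, -0.023]
contact_force: [-0.1, -0.3, -0.3]
grip_width: 0.181
slide total [-0.2  0.3 -1.6] at [0.6111 0.1268 0.0344] t 27.73 F [-0.1 -0.3 -0.3] w 0.181 j [ 0.14  0.7   1.42  0.01  1.07 -1.1 ] yaw [ 0.327  0.945 -0.013] tilt [-0.046   0.0021 -0.9989]
```

```bash
python3 -m handwheel '{"fingers":[0.9,0.9,0.9,0.9,0.9,0.9,0.9,0.9,0.9,0.9],"slide":[[0,0,0],[0,0,-8],[0,0,-20],[0,0,-30],[0,0,-35],[0,0,-35],[0,0,-35],[0,0,-25],[0,0,-10],[0,0,0]],"spin":[0,0,0,0,0,0,0,0,0,0]}' 40
python3 -c "from h import *; go(.626,-.169,.25)"
```

```text
time: 28.57
tool_pos: [0.6193, 0.1261, 0.2454]
tcp_rot: [0.166, 0.986, -0.003, -0.023]
contact_force: [-0.1, 0.3, -0.3]
grip_width: 0.179
slide total [-102.6 -276.8   -5.5] at [0.6193 0.1261 0.2454] t 28.57 F [-0.1  0.3 -0.3] w 0.179 j [ 0.14  0.5   1.21  0.01  1.48 -1.1 ] yaw [ 0.327  0.945 -0.014] tilt [-0.0471  0.0019 -0.9989]
```

```bash
python3 -m handwheel '{"fingers":[0.9,0.9,0.9,0.9,0.9,0.9,0.9,0.9,0.9,0.9],"slide":[[-5,-12,-2],[-8,-22,-2],[-9,-26,-2],[-9,-26,-2],[-9,-26,-2],[-9,-26,-2],[-9,-26,-2],[-9,-26,-2],[-9,-26,-1],[-6,-16,0]],"spin":[0,0,0,0,0,0,0,0,0,0]}' 40
python3 -c "from h import *; go(.626,-.169,.25)"
```

```text
time: 29.4
tool_pos: [0.6173, -0.1337, 0.2532]
tcp_rot: [0.163, 0.986, -0.003, -0.03]
contact_force: [0.3, 1.0, -0.9]
grip_width: 0.183
slide total [-19.7 -30.5   2.6] at [ 0.6173 -0.1337  0.2532] t 29.4 F [ 0.3  1.  -0.9] w 0.183 j [-0.27  0.51  1.18 -0.01  1.51 -1.51] yaw [ 0.322  0.947 -0.017] tilt [-0.0611  0.0031 -0.9981]
```

```bash
python3 -m handwheel '{"fingers":[0.9,0.9,0.9,0.9,0.9,0.9],"slide":[[-8,-10,0],[-6,-8,0],[-3,-4,0],[0,0,0],[0,0,0],[0,0,0]],"spin":[0,0,0,0,0,0]}' 40
python3 - <<'E'
from h import *
go(.626,-.169,.25)
s=ctrl.get_state(); im,d=ctrl.grab_frame('wrist'); cv2.imwrite('pics/w15.png',im); x=s['tool_pos']; np.save('w15.npy',d)
P=cloud('wrist',d,d>0,s); N=np.hypot(P[:,0]-x[0],P[:,1]-x[1])
q=P[(N<.05)&(P[:,2]>x[2]-.035)&(P[:,2]<x[2]-.02)]
print('lidlow',len(q),circ(q),(q.min(0)+q.max(0))/2,q.max(0)-q.min(0)); print(cv2.minEnclosingCircle(q[:,:2].astype(np.float32)))
N=np.hypot(P[:,0]-.626,P[:,1]+.169); q=P[(N<.04)&(P[:,2]>.145)&(P[:,2]<.157)]; print('rim',len(q))
E
```

```text
time: 29.9
tool_pos: [0.6255, -0.1655, 0.248]
tcp_rot: [0.165, 0.986, -0.003, -0.034]
contact_force: [-0.7, -0.2, -1.6]
grip_width: 0.18
slide total [-1.5 -3.2 -2.1] at [ 0.6255 -0.1655  0.248 ] t 29.9 F [-0.7 -0.2 -1.6] w 0.18 j [-0.31  0.55  1.13 -0.02  1.53 -1.55] yaw [ 0.325  0.946 -0.017] tilt [-0.0677  0.0052 -0.9977]
lidlow 4961 [ 0.6231 -0.165   0.0313] [ 0.62010702 -0.1652731   0.22123872] [0.06118992 0.06840053 0.01341555]
((0.6238523721694946, -0.16524051129817963), 0.03453599661588669)
rim 377
```

View pics/w15.png

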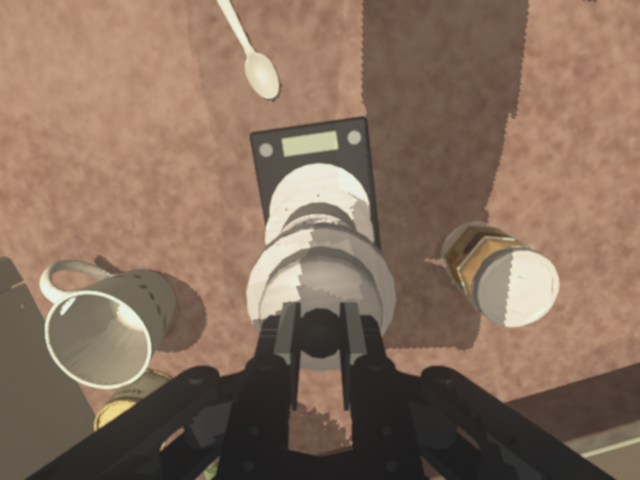

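```bash
python3 -m handwheel '{"fingers":[0.9,0.9,0.9,0.9,0.9],"slide":[[-3,-4,0],[-1,0,8],[-1,0,12],[-1,0,6],[0,0,1]],"spin":[0,0,0,0,0]}' 40
python3 -c "from h import *; go(.6278,-.1696,.178)"
```

```text
time: 30.37
tool_pos: [0.6286, -0.169, 0.2185]
tcp_rot: [0.163, 0.986, -0.003, -0.033]
contact_force: [0.5, 0.1, -0.8]
grip_width: 0.182
slide total [-2.1 -0.1 40.5] at [ 0.6286 -0.169   0.2185] t 30.37 F [ 0.5  0.1 -0.8] w 0.182 j [-0.31  0.58  1.16 -0.02  1.47 -1.55] yaw [ 0.322  0.947 -0.017] tilt [-0.0667  0.0049 -0.9978]
```

```bash
python3 -m handwheel '{"fingers":[0.9,0.9,0.9,0.9],"slide":[[-0.5,-0.5,7],[-0.5,0,8],[-0.3,0,4],[0,0,1]],"spin":[0,0,0,0]}' 40 | sed -n 2,4p
python3 - <<'E'
from h import *
go(.6278,-.1696,.178)
s=ctrl.get_state(); im,d=ctrl.grab_frame('wrist'); a,_=ctrl.grab_frame('side'); x=s['tool_pos']
P=cloud('wrist',d,d>0,s); N=np.hypot(P[:,0]-x[0],P[:,1]-x[1])
q=P[(N<.05)&(P[:,2]>x[2]-.035)&(P[:,2]<x[2]-.02)]
print('lid',cv2.minEnclosingCircle(q[:,:2].astype(np.float32)),(q.min(0)+q.max(0))/2)
cv2.imwrite('pics/c16.png',np.hstack([cv2.resize(im[130:380,190:440],(400,400)),cv2.resize(a[120:240,230:350],(400,400),interpolation=cv2.INTER_CUBIC)]))
E
```

```text
tool_pos: [0.6279, -0.1696, 0.1952]
tcp_rot: [0.163, 0.986, -0.003, -0.034]
contact_force: [-0.3, -0.3, -0.7]
slide total [-1.   0.3 17.2] at [ 0.6279 -0.1696  0.1952] t 30.7 F [-0.3 -0.3 -0.7] w 0.181 j [-0.31  0.59  1.19 -0.02  1.43 -1.55] yaw [ 0.322  0.947 -0.017] tilt [-0.0684  0.0054 -0.9976]
lid ((0.626494288444519, -0.16940875351428986), 0.03471294045448303) [ 0.62270182 -0.16943925  0.16830484]
```

View pics/c16.png

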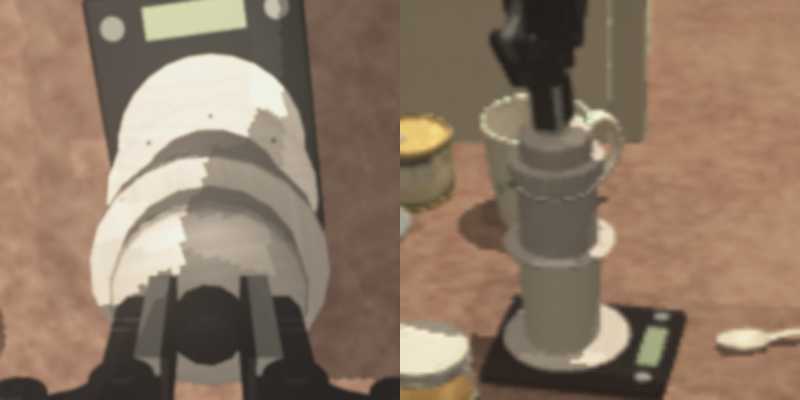

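The lid is centred over the chamber (lid 556, cylinder 557 in the side crop). I lower it slowly.

```bash
python3 -m handwheel '{"fingers":[0.9,0.9,0.9],"slide":[[-0.3,0,4],[-0.3,0,4],[-0.2,0,1]],"spin":[0,0,0]}' 40 | sed -n 2,4p
python3 -m handwheel '{"fingers":[0.9,0.9],"slide":[[-0.2,0,2],[-0.2,0,2]],"spin":[0,0]}' 40 | sed -n 2,4p
python3 -c "from h import *; go(.6278,-.1696,.178)"
```

```text
tool_pos: [0.6286, -0.17, 0.1873]
tcp_rot: [0.163, 0.986, -0.003, -0.033]
contact_force: [-0.0, 0.8, -1.6]
tool_pos: [0.6289, -0.1702, 0.1833]
tcp_rot: [0.163, 0.986, -0.003, -0.033]
contact_force: [0.0, -0.6, -1.4]
slide total [0.9 0.3 5.4] at [ 0.6289 -0.1702  0.1833] t 31.22 F [ 0.  -0.6 -1.4] w 0.181 j [-0.31  0.6   1.2  -0.02  1.4  -1.55] yaw [ 0.322  0.947 -0.017] tilt [-0.0652  0.0044 -0.9979]
```

```bash
python3 -m handwheel '{"fingers":[0.9,0.9],"slide":[[0.7,0.3,1],[0,0,1]],"spin":[0,0]}' 40 | sed -n 2,4p
python3 -m handwheel '{"fingers":[0.9],"slide":[[0,0,1]],"spin":[0]}' 40 | sed -n 2,4p
python3 -m handwheel '{"fingers":[0.9],"slide":[[0,0,1]],"spin":[0]}' 40 | sed -n 2,4p
python3 -c "from h import *; go(.6278,-.1696,.178)"
```

```text
tool_pos: [0.6281, -0.1696, 0.1809]
tcp_rot: [0.163, 0.986, -0.003, -0.033]
contact_force: [-0.8, -0.2, -0.6]
tool_pos: [0.628, -0.1696, 0.1799]
tcp_rot: [0.163, 0.986, -0.003, -0.033]
contact_force: [0.5, -0.6, -0.8]
tool_pos: [0.628, -0.1696, 0.1789]
tcp_rot: [0.163, 0.986, -0.003, -0.033]
contact_force: [0.4, 1.2, -0.5]
slide total [ 0.1 -0.   0.9] at [ 0.628  -0.1696  0.1789] t 31.55 F [ 0.4  1.2 -0.5] w 0.18 j [-0.31  0.6   1.21 -0.02  1.39 -1.55] yaw [ 0.322  0.947 -0.017] tilt [-0.0652  0.0044 -0.9979]
```

```bash
python3 -m handwheel '{"fingers":[0.9],"slide":[[0,0,1]],"spin":[0]}' 40 | sed -n 2,4p
python3 -m handwheel '{"fingers":[0.9],"slide":[[0,0,0.7]],"spin":[0]}' 40 | sed -n 2,4p
python3 -m handwheel '{"fingers":[0.9],"slide":[[0,0,0.5]],"spin":[0]}' 40 | sed -n 2,4p
python3 -c "from h import *; go(.6278,-.1696,.178)"
```

```text
tool_pos: [0.6279, -0.1696, 0.1778]
tcp_rot: [0.163, 0.986, -0.003, -0.033]
contact_force: [-0.4, 0.2, -0.9]
tool_pos: [0.6279, -0.1696, 0.177]
tcp_rot: [0.163, 0.986, -0.003, -0.033]
contact_force: [-0.6, -0.1, 0.4]
tool_pos: [0.6279, -0.1696, 0.1768]
tcp_rot: [0.163, 0.986, -0.003, -0.032]
contact_force: [-1.4, 0.2, 4.4]
slide total [ 0.2 -0.1 -1.2] at [ 0.6279 -0.1696  0.1768] t 31.8 F [-1.4  0.2  4.4] w 0.177 j [-0.31  0.6   1.21 -0.02  1.39 -1.55] yaw [ 0.322  0.947 -0.017] tilt [-0.0647  0.0043 -0.9979]
```

```bash
python3 -m handwheel '{"fingers":[0.3,0.3,0.3,0.3,0,0,0,0,0,0],"slide":[[0,0,0],[0,0,0],[0,0,-3],[0,0,-8],[0,0,-15],[0,0,-20],[0,0,-25],[0,0,-20],[0,0,-5],[0,0,0]],"spin":[0,0,0,0,0,0,0,0,0,0]}' 40
python3 - <<'E'
from h import *
go(.55,0,.3)
s=ctrl.get_state(); im,d=ctrl.grab_frame('wrist'); a,ds=ctrl.grab_frame('side')
for n,D in (('wrist',d),('side',ds)):
    P=cloud(n,D,D>0,s); N=np.hypot(P[:,0]-.626,P[:,1]+.169)
    q=P[(N<.025)&(P[:,2]>.182)&(P[:,2]<.2)]; print(n,'knob',len(q),q.mean(0),q[:,2].max())
    q=P[(N<.045)&(P[:,2]>.146)&(P[:,2]<.2)]; print('lid',(q.min(0)+q.max(0))/2,q.max(0)-q.min(0))
cv2.imwrite('pics/c17.png',np.hstack([cv2.resize(im[50:450,120:520],(400,400)),cv2.resize(a[120:240,230:350],(400,400),interpolation=cv2.INTER_CUBIC)]))
E
```

```text
time: 32.63
tool_pos: [0.6342, -0.17, 0.28]
tcp_rot: [0.163, 0.986, -0.003, -0.032]
contact_force: [-0.0, -0.4, -0.1]
grip_width: 0.499
slide total [135.5 133.5 -13.9] at [ 0.6342 -0.17    0.28  ] t 32.63 F [-0.  -0.4 -0.1] w 0.499 j [-0.31  0.56  1.05 -0.02  1.6  -1.55] yaw [ 0.322  0.947 -0.017] tilt [-0.064   0.004  -0.9979]
wrist knob 661 [ 0.62546837 -0.16899211  0.18996515] 0.19283691709794662
lid [ 0.62670874 -0.16939797  0.16945492] [0.06883715 0.06840924 0.04676399]
side knob 43 [ 0.62958199 -0.16545581  0.18787087] 0.1924421337691372
lid [ 0.63055074 -0.16065171  0.16926955] [0.06673123 0.05763187 0.04634517]
```

View pics/c17.png

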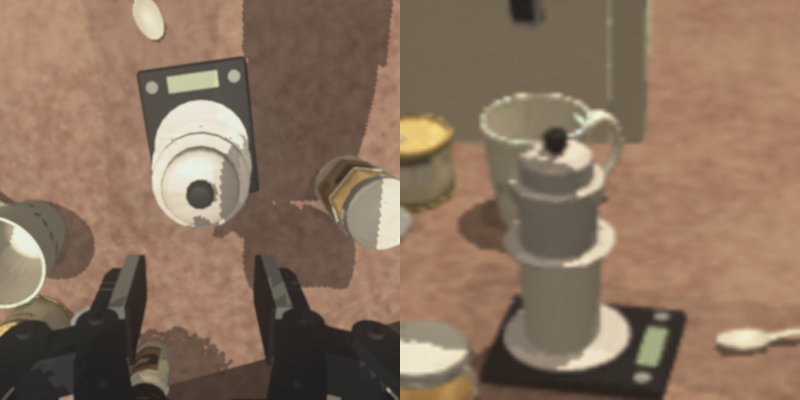

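The whole stack stands straight. The lid's knob at (555,140) tops out at z ≈ 0.192 m, against 0.191 m expected, and the gripper is clear. I hand the job in.

```bash
python3 -c "
from h import *
print(ctrl.finish_job())"
```

```text
the job is handed in; nothing more can be done
None
```

The coffee brewer is built on the scale in the order asked: tumbler, brewing chamber, press, lid. I handed the job in at about 33 s, well inside the 128 s limit.

- **Gentleness:** each part was lowered slowly, and the most force read when one touched down was 10 N. Each was released before the next was fetched.
- **Position:** in the last wrist picture the lid's knob is about 1 mm from the plate's centre.
- **Height:** the knob's top measured 0.192 m, against 0.191 m expected. The chamber's rim was level at 0.153 m (0.152 m expected), and the press's disc was level at about its expected height.
- **Clearance:** the gripper hung about 9 cm above the stack when I handed in.
- **Bystanders:** I did not touch the mug, both jars, the teaspoon or the turquoise tumbler, but I did not measure their positions again at the end.

Two checks were off:
- **Side camera:** it placed the lid's knob about 4 mm further out in x and y than the wrist camera. It sees only one side of the lid, so I trusted the wrist camera.
- **Tool tilt:** the gripper drifted to about 3.7° of tilt by the end. The press and lid were therefore lowered about 1–2° tilted, but both were checked after release and had seated correctly.

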